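# Pin a drilled test bar on the inspection carrier

### The arm

A 6-joint arm with a two-finger parallel gripper is mounted at the origin on the work surface. World frame = base frame: x ahead of the robot, y to its left, z up, the work surface at z = 0. Lengths are in m, angles in rad, forces in N, time in s.
With the tool pointing down it reaches from about 0.375 to 0.975 m from the base axis. Payload 3.8 kg.
Tool frame: the origin (TCP) lies at the very end of the fingers, on their centre line; the grasp point (between the pads) lies 19 mm behind it; z points along the fingers, y is the direction in which the jaws open and shut (so a half turn about z gives the same grasp; the last joint's range is limited). The gripper opens to 85 mm and grips with 20 to 120 N. Pads are 22 mm wide; open, the fingers measure 114 mm over their backs; the gripper's body (76 mm by 85 mm) begins 54 mm behind the grasp point. The pads swing forward as they close: fully open they stand 13 mm farther back than shut.
Start: joints at [-0.037, 0.264, 1.604, -0, 1.274, -0.037], TCP at [0.675, -0, 0.231] pointing down, gripper open.
Joint ranges: [-2.63, 2.63], [-0.94, 2.18], [0.31, 2.57], [-1.31, 4.45], [0, 2.66], [-2.55, 2.55]. Speed limits (rad/s): [2.57, 2.57, 3.14, 3.14, 3.14, 3.14].

### API

Orientations are given as a rotation vector (axis times angle).
In Python, from workcell import bot, viewer, finish_job gives the robot as it stands.
- The arm moves only by the tool servo_tool, never from a script. Its argument "plan" is a list that holds one entry, the list of rows, each a list of 6 numbers: the shift along the tool's x, y, z in cm, then the turn, a rotation vector about the tool's x, y, z in degrees. A call has 1 to 20 rows; each row is the pose to reach, as a shift and turn from the pose measured when the call began, along the tool's axes at that moment; what a row does not reach only later rows make up. A row lasts 1/12 s, in which the tool goes at most 41.7 mm and 7.16 degrees, less where a joint would pass 70% of its speed; a pose out of reach is approached as far as the arm can. A call with a gripper value outside its range is refused whole. "claw" is the finger opening in cm, from 0 to 8.54, set as the call begins (left out, the last holds). The fingers move at their own pace and stop on an object; "grip_force" is the grip in N (left out, the last holds). Time passes only in rows, so rows that repeat a pose let the fingers close. It gives the time, the measured TCP pose, the force and the opening at its end, in the units of the state.
- bot.read_state(): the state, without advancing time (a new reading comes with each control period).
- viewer.read_camera(name): name is "scene" or "side" or "wrist"; returns a dict with "color" (384x512x3 uint8, red, green, blue), "fx", "fy", "cx", "cy" (pixels), "eye" and "rotation" of the camera in the world; the wrist camera has in their place "T_tool_cam" (4x4, takes a point from camera to tool coordinates, whose origin is the TCP and whose axes are the flange's). Camera axes: x right, y down, z forward; pixel columns grow to the right and rows downward; lengths in m; the calibration is good to about 2 mm. The wrist camera is an equidistant fisheye: a pixel r from the principal point sees the ray r / f radians off the axis. A picture is of the moment at which its call begins: read the wrist's pose just before it. There is no depth.
- finish_job(): hands the job in, once; it reports no verdict.
The state is a dict: "time": time; "q": joint angles; "joint_vel": joint speeds; "joint_torque": joint torques, N m; "tool_pos": TCP position; "tcp_rot": TCP orientation; "wrist_force": force on the tool from outside, world axes, zero at the start; "torque": the same for the moment, N m; "width": opening from 0.0 (shut) to 1.0 (fully open).
Only numpy, scipy, OpenCV 4.12 (cv2) and the standard library are available. Lean on these libraries where they do the work, as an engineer would, in place of code of your own. Each camera call takes 0.05 s, during which the arm holds its last target.

### The job

Take the flat steel bar that is drilled at both ends out of the sloped rack and lay it across the two posts of the inspection carrier, hole over hole. Then take the two round-headed pins from the same rack and push one through each end of the bar into the post below, until both heads sit down on the bar. Leave the other pieces in the rack and everything else on the table where they are.

Things in the scene. Friction and masses are not known exactly. Their poses are not given: they have to be found in the camera images.
- rack: Fixed grey sloped rack, 236 mm wide (y), about 190 mm deep. Origin on the table, z up. Its floor rises by 30 degrees along its +x, away from its low front (-x), which faces roughly the robot; the floor's upward normal is (-0.5, 0, 0.866) in this frame. Low down are three lanes for bars, above them a row of four pockets for pins.
- lanes (a point): Point on the rack's floor in the centre of the middle lane, 64 mm above the table; axes as the rack's. Lane centres at y = -75, 0, 75 mm; dividers 16 mm high and side walls 18 high, cut away beside the middle 80 mm of the bars. The front lip is 100 mm down the slope from here, 20 mm high. Bars lie on two cross rests 12 mm high, 29 mm either side of their middle and 10 mm wide: between them 12 mm is free under the bar.
- pockets (a point): Middle of the row of four pockets, at floor level, 90 mm up the slope from the middle of the lanes; axes as the rack's. Pockets at y = -84, -28, 28, 84 mm, 15 mm square, sunk square to the slope to 40 mm below the floor, in a black strip whose top is 4 mm above the floor.
- bar: Drilled test bar, loose flat steel, 150 mm long (x), 10 thick (z), 0.28 kg: middle 70 mm long and 24 wide, ends 42 mm long and 36 wide, each with a 17 mm through hole 54 mm from the middle. Origin at its middle, half way through the thickness; alike either way round. Starts in any lane, lying along the slope (x uphill, z square to it) against the lip.
- blank_bar: Bar of the same outline without holes, in another lane; to be left there. Origin and axes as the drilled bar.
- one_hole_bar: Bar of the same outline with a hole in one end only, in another lane; to be left there. Origin and axes as the drilled bar.
- pin_a: Round-headed steel pin, loose, 78 mm long, 0.12 kg: head 22 mm across and 30 high; below it a 13 mm shank 48 mm long, its last 8 mm tapering to 6 mm. Origin on the axis at the underside of the head; z along the axis towards the head. Starts standing in any pocket, square to the slope (leaning a few degrees more or less), its head about 8 to 38 mm above the floor.
- pin_b: The second round-headed pin, the same as pin_a. Either pin may go in either post.
- tee_pin: Pin with a flat cross handle (34 mm by 10 mm) in place of the round head, in another pocket; to be left there. Origin 48 mm above its tip.
- plain_rod: Plain 13 mm rod without a head, 70 mm long, in another pocket; to be left there. Origin 48 mm above its tip.
- carrier: Fixed aluminium carrier: two posts 42 mm (x) by 46 (y), 45 high, at x = -54 and +54 mm, each with a 16 mm vertical through hole in its middle; between them only a foot 14 mm high. Origin on the table at the middle, z up. At x = 200 mm stands a steel column, 20 mm across, 250 high, with an inspection camera at its top that overhangs to about x = 165 mm at 210 to 295 mm height.
- seat (a point): Where the middle of the bar (its origin) is when it lies on the posts hole over hole: 50 mm above the table at the middle of the carrier. Axes as the carrier's.
- seat_near (a point): On the axis of the hole at carrier x = -54 mm, 55 mm above the table: where a pin's origin is when its head sits on the bar (post top 10 mm below).
- seat_far (a point): The same for the hole at carrier x = +54 mm.
- puck_a: Black resin-mounted sample, loose, 36 mm across, 22 mm high, on the table beside the carrier. Origin under its centre. Leave alone.
- puck_b: Black resin-mounted sample, loose, 40 mm across, 18 mm high, on the table on the other side of the carrier. Origin under its centre. Leave alone.
- jar: White jar, loose, 52 mm across, 70 mm high, on the table beyond a corner of the carrier. Origin under its centre. Leave alone.
Things that resemble listed ones, but are neither listed nor needed, are in the scene too. What is shaped like the bar but green or red is not meant.

How it is judged:
By the outcome, as a careful person would: the job done as asked, in the order asked, and still so for the second after the job is handed in, with the robot touching nothing.
It also fails if it takes over 72 s, if anything falls off the work surface, if the arm or the gripper's body presses on something with over 40 N, if the wrist force passes 120 N, or if a joint passes its speed limit or range.

## Working session

There is one attempt and no reset: what is moved stays moved. The work goes in short steps, Python scripts to look and compute and a tool call to move; the robot and the scene stay as the last step left them, time stands still between calls to the robot, and variables do not carry over. Pictures are saved under pics/ and viewed, and the job is handed in when it is done.

Besides the shell and the picture viewer there is one more tool, called after "Emit:" by a JSON object that holds its "op" and its "data", one argument or row to a line. servo_tool: Moves the arm, as the interface text tells. Its arguments: {"type":"object","properties":{"plan":{"type":"array"},"claw":{"type":"number"},"grip_force":{"type":"number"}},"required":["plan"]}

```bash
ls -la; mkdir -p pics; python3 - <<'E'
from workcell import bot, viewer
import cv2
s=bot.read_state(); print(s)
for n in ["scene","side","wrist"]:
    c=viewer.read_camera(n)
    cv2.imwrite(f"pics/{n}0.png",c["color"][:,:,::-1])
    print(n,{k:v for k,v in c.items() if k!="color"})
E
```

```text
total 12
drwxr-xr-x  3 agent agent 4096 Dec  6 20:24 .
drwxr-xr-x 23 root  root  4096 Dec  6 20:24 ..
drwxr-xr-x  2 agent agent 4096 Dec  6 20:24 pics
{'time': 0.0, 'q': array([-3.68791589e-02,  2.64747876e-01,  1.60536843e+00, -3.50770395e-05,
        1.27370998e+00, -3.69020557e-02]), 'joint_vel': array([-0.00066625, -0.00194192,  0.00073836, -0.00034559,  0.00082669,
        0.00083264]), 'joint_torque': array([ 6.10465631e-04, -5.15121067e+01, -3.67308676e+01, -4.07824507e-05,
        1.31324201e-02,  1.46811578e-05]), 'tool_pos': array([6.74268175e-01, 2.75498908e-05, 2.29968597e-01]), 'tcp_rot': array([-2.22026283, -2.22033655,  0.0024251 ]), 'wrist_force': array([-0.77395498,  0.26175092,  0.01088498]), 'torque': array([0.03019388, 0.00521743, 0.09119532]), 'width': 0.9989718029782255}
scene {'fx': 369.8847317009786, 'fy': 369.8847317009786, 'cx': 252.86300280609845, 'cy': 192.94875236066548, 'eye': array([0.97623908, 0.4452019 , 0.68407484]), 'rotation': array([-1.073405  , -2.30387339,  1.08390718])}
side {'fx': 465.8177393675152, 'fy': 465.8177393675152, 'cx': 254.63231914408286, 'cy': 197.5416233985661, 'eye': array([ 0.13151407, -1.05541314,  1.11322868]), 'rotation': array([-2.2864707 ,  0.3438746 , -0.14700948])}
wrist {'fx': 297.3186396354542, 'fy': 297.3186396354542, 'cx': 252.78616793653154, 'cy': 190.5214614473321, 'T_tool_cam': array([[ 2.21645757e-04, -9.64604274e-01, -2.63701621e-01,
         6.60566929e-02],
       [ 9.99999950e-01,  2.73699652e-04, -1.60659265e-04,
         2.15236171e-04],
       [ 2.27147656e-04, -2.63701573e-01,  9.64604286e-01,
        -1.42559086e-01],
       [ 0.00000000e+00,  0.00000000e+00,  0.00000000e+00,
         1.00000000e+00]])}
```

View pics/scene0.png

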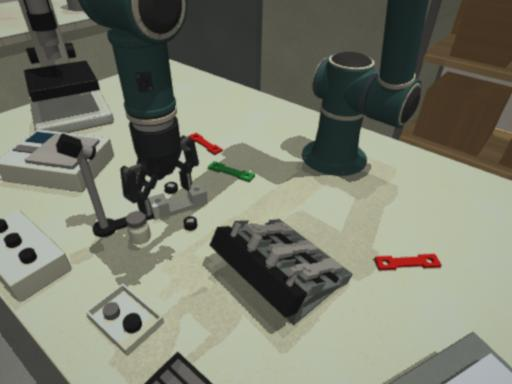

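View pics/side0.png

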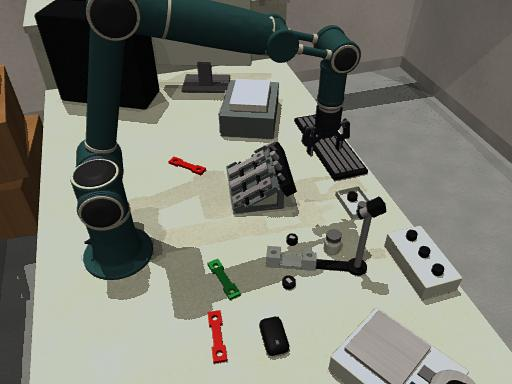

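View pics/wrist0.png

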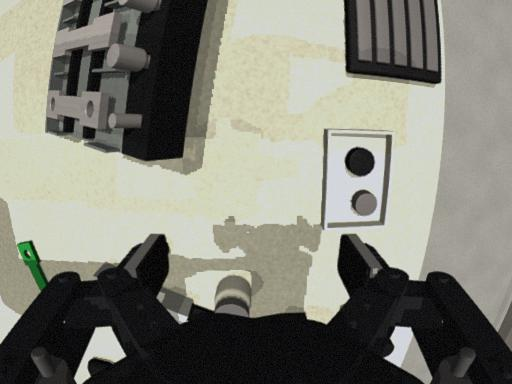

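```bash
cat > h.py <<'E'
import numpy as np, cv2, json, pickle
from scipy.spatial.transform import Rotation as R
from workcell import bot, viewer
def grab(name, tag):
    s=bot.read_state(); c=viewer.read_camera(name)
    c=dict(c); c['name']=name
    if name=='wrist':
        T=np.eye(4);T[:3,:3]=R.from_rotvec(s['tcp_rot']).as_matrix();T[:3,3]=s['tool_pos']
        C=T@c['T_tool_cam']; c['Rm']=C[:3,:3]; c['t']=C[:3,3]
    else:
        c['Rm']=R.from_rotvec(c['rotation']).as_matrix(); c['t']=np.array(c['eye'])
    pickle.dump(c,open(f'pics/{tag}.pkl','wb')); cv2.imwrite(f'pics/{tag}.png',c['color'][:,:,::-1])
    return c
def load(tag): return pickle.load(open(f'pics/{tag}.pkl','rb'))
def ray(c,u,v):
    x=(u-c['cx'])/c['fx']; y=(v-c['cy'])/c['fy']
    if c['name']=='wrist':
        r=np.hypot(x,y); d=np.array([0,0,1.]) if r<1e-9 else np.array([np.sin(r)*x/r,np.sin(r)*y/r,np.cos(r)])
    else: d=np.array([x,y,1.])
    d=c['Rm']@d; return c['t'],d/np.linalg.norm(d)
def plane(c,u,v,z=0.,p=None,n=None):
    o,d=ray(c,u,v)
    if n is None: p=np.array([0,0,z]); n=np.array([0,0,1.])
    return o+d*np.dot(p-o,n)/np.dot(d,n)
def proj(c,P):
    q=(np.atleast_2d(P)-c['t'])@c['Rm']
    if c['name']=='wrist':
        r=np.hypot(q[:,0],q[:,1]); th=np.arctan2(r,q[:,2]); k=th/np.maximum(r,1e-12); x=q[:,0]*k;y=q[:,1]*k
    else: x=q[:,0]/q[:,2];y=q[:,1]/q[:,2]
    return np.c_[c['cx']+c['fx']*x,c['cy']+c['fy']*y]
def tri(obs):
    A=np.zeros((3,3));b=np.zeros(3);L=[]
    for c,u,v in obs:
        o,d=ray(c,u,v);M=np.eye(3)-np.outer(d,d);A+=M;b+=M@o;L.append((o,d))
    p=np.linalg.solve(A,b); return p,[np.linalg.norm(np.cross(p-o,d)) for o,d in L]
def crop(c,u0,v0,u1,v1,k,name):
    im=c['color'][v0:v1,u0:u1,::-1]; cv2.imwrite(f'pics/{name}.png',cv2.resize(im,None,fx=k,fy=k,interpolation=cv2.INTER_CUBIC))
E
python3 - <<'E'
from h import *
for n in ["scene","side","wrist"]: grab(n,n+"0")
crop(load('wrist0'),30,0,230,180,4,'w0rack')
crop(load('scene0'),200,205,360,325,5,'s0rack')
crop(load('side0'),215,130,415,280,4,'d0')
E
```

```text
(no output)
```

View pics/w0rack.png

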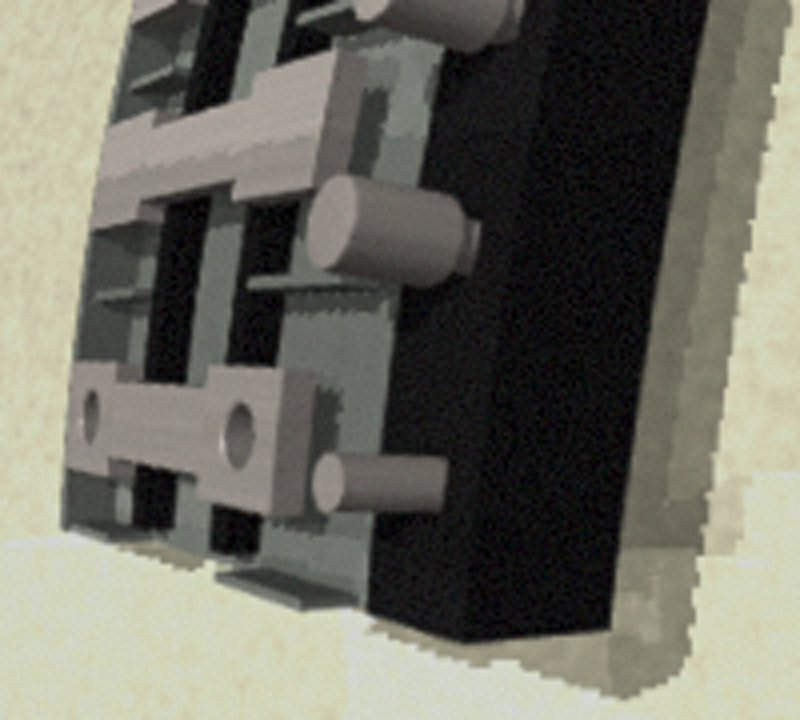

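View pics/s0rack.png

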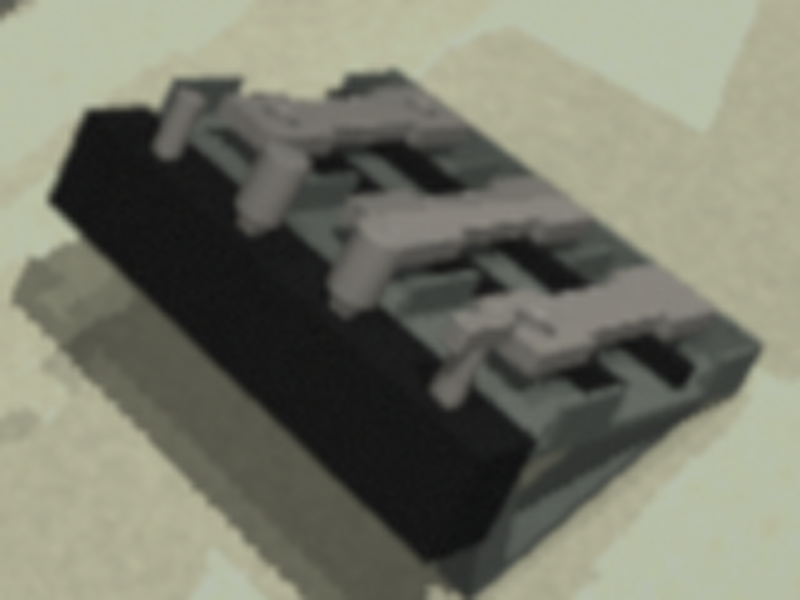

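View pics/d0.png

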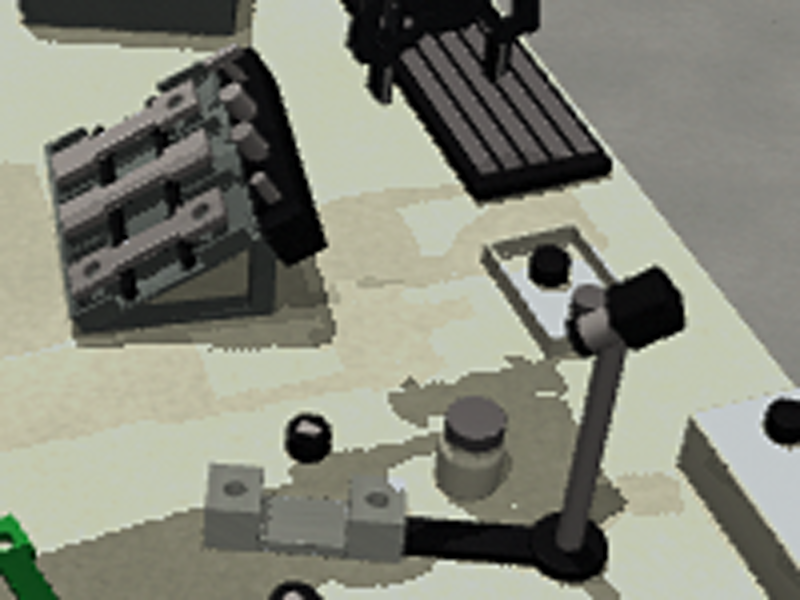

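```bash
python3 - <<'E'
from h import *
w,s,d=load('wrist0'),load('scene0'),load('side0')
hi=[(w,30+238/4,435/4),(d,215+203/4,130+211/4),(s,200+285/5,205+113/5)]
lo=[(w,30+91/4,415/4),(d,215+92/4,130+268/4),(s,200+427/5,205+102/5)]
a,ra=tri(hi[:3]);b,rb=tri(lo[:3]);print(a,ra);print(b,rb,np.linalg.norm(a-b),(a-b)/np.linalg.norm(a-b), np.degrees(np.arctan2((a-b)[1],(a-b)[0])))
# carrier holes in side at z=.045
P=plane(d,215+235/4,130+489/4,.045);Q=plane(d,215+377/4,130+500/4,.045);print(P,Q,Q-P,np.linalg.norm(Q-P))
# pins: head top centres
for n,u,v in [('rod',65+0,0)]: pass
pa=[(w,30+330/4,222/4),(s,200+278/5,205+160/5),(d,215+243/4,130+135/4)]
print(tri(pa))
print(proj(w,[P,Q]))
E
```

```text
[0.50976894 0.07733549 0.09824412] [np.float64(0.0008462490596242582), np.float64(0.003208984236715287), np.float64(0.003129336744913419)]
[0.41663777 0.09280919 0.04473069] [np.float64(0.0016729811284168557), np.float64(0.002252096508213871), np.float64(0.0037676144709847034)] 0.10851976065152338 [ 0.85819552 -0.14258872  0.49312159] -9.433487021265915
[ 0.45511093 -0.18077122  0.045     ] [ 0.55341239 -0.22259066  0.045     ] [ 0.09830146 -0.04181944  0.        ] 0.10682716338048323
(array([0.55961623, 0.11802614, 0.13707445]), [np.float64(0.0030652219165450893), np.float64(0.0013125673341423437), np.float64(0.001910371472102204)])
[[103.58758022 293.41808841]
 [169.57021188 322.16792867]]
```

Emit:
{"op": "servo_tool", "data": {
  "plan": [
    [[2, -17.5, -3, 0, 0, 0], [2, -17.5, -3, 0, 0, 0], [2, -17.5, -3, 0, 0, 0], [2, -17.5, -3, 0, 0, 0], [2, -17.5, -3, 0, 0, 0], [2, -17.5, -3, 0, 0, 0], [2, -17.5, -3, 0, 0, 0], [2, -17.5, -3, 0, 0, 0], [2, -17.5, -3, 0, 0, 0]]
  ],
  "claw": 5.0
}}

```text
time: 1.05
tool_pos: [0.501, 0.0198, 0.2608]
tcp_rot: [-2.221, -2.221, 0.001]
wrist_force: [-0.3, 0.2, 0.2]
width: 0.582
```

```bash
python3 - <<'E'
from h import *
w=grab('wrist','w1'); s=bot.read_state(); print(s['time'],s['tool_pos'],s['tcp_rot'],s['width'],abs(s['joint_vel']).max())
cv2.imwrite('pics/w1b.png',cv2.resize(w['color'][:300,:,::-1],None,fx=1.56,fy=1.56,interpolation=cv2.INTER_CUBIC))
grab('scene','s1');grab('side','d1')
E
```

```text
1.1 [0.5008713  0.01983831 0.26059319] [-2.22113057e+00 -2.22057620e+00  1.24552903e-03] 0.586503649704094 0.003720194056049236
```

View pics/w1b.png

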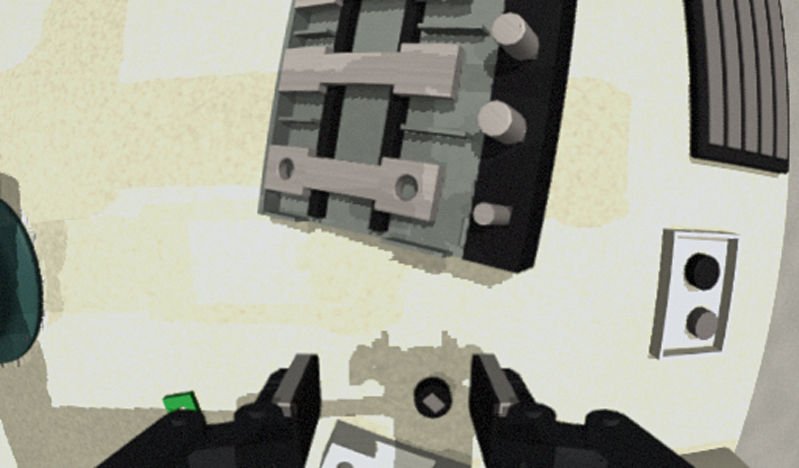

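Emit:
{"op": "servo_tool", "data": {
  "plan": [
    [[8, -1, 0, 0, 0, 0], [8, -1, 0, 0, 0, 0], [8, -1, 0, 0, 0, 0], [8, -1, 0, 0, 0, 0], [8, -1, 0, 0, 0, 0]]
  ]
}}

```text
time: 1.62
tool_pos: [0.4908, 0.0998, 0.2601]
tcp_rot: [-2.22, -2.222, 0.003]
wrist_force: [0.3, -1.0, 0.7]
width: 0.584
```

```bash
python3 - <<'E'
from h import *
w=grab('wrist','w2'); s=bot.read_state(); print(s['time'],s['tool_pos'],s['tcp_rot'],s['width'],abs(s['joint_vel']).max())
crop(w,130,30,400,230,2.96,'w2b')
E
```

```text
1.6667 [0.49085045 0.09930369 0.26013019] [-2.22093364 -2.22040912  0.0032414 ] 0.5835422605645461 0.01634483246304271
```

View pics/w2b.png

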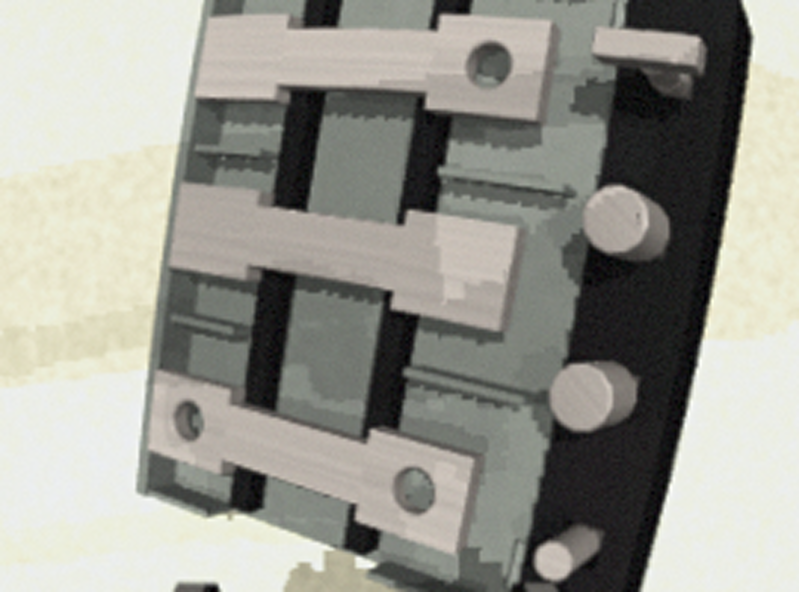

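```bash
cat >> h.py <<'E'
def blob(c,u,v,rad=14,kind='dark',th=None,k=4):
    """ellipse fit of the dark/bright blob around u,v"""
    u0,v0=int(round(u))-rad,int(round(v))-rad
    g=cv2.cvtColor(c['color'],cv2.COLOR_RGB2GRAY)[v0:v0+2*rad+1,u0:u0+2*rad+1]
    g=cv2.resize(g,None,fx=k,fy=k,interpolation=cv2.INTER_CUBIC)
    t=th if th else cv2.threshold(g,0,255,cv2.THRESH_OTSU)[0]
    m=((g<t) if kind=='dark' else (g>t)).astype(np.uint8)*255
    cs,_=cv2.findContours(m,cv2.RETR_EXTERNAL,cv2.CHAIN_APPROX_NONE)
    cx=(u-u0+.5)*k
    best=min(cs,key=lambda q:(-cv2.pointPolygonTest(q,(cx,cx),True)))
    e=cv2.fitEllipse(best) if len(best)>5 else None
    return np.array([u0+(e[0][0]+.5)/k-.5,v0+(e[0][1]+.5)/k-.5]),np.array(e[1])/k,t
E
python3 - <<'E'
from h import *
w1,w2=load('w1'),load('w2')
pts={'lo':[(w1,286/1.56,168/1.56),(w2,130+189/2.96,30+421/2.96)],'hi':[(w1,406/1.56,187/1.56),(w2,130+414/2.96,30+489/2.96)]}
obs={}
for n,l in pts.items():
    obs[n]=[]
    for c,u,v in l:
        e,ax,t=blob(c,u,v,8); print(n,(u,v),e,ax,t); obs[n].append((c,*e))
    print(tri(obs[n]))
E
```

```text
lo (183.33333333333331, 107.6923076923077) [183.11506271 107.36940861] [ 9.05422783 13.74901676] 115.0
lo (193.85135135135135, 172.22972972972974) [193.27892876 171.57045984] [ 9.31295013 13.96005058] 139.0
(array([0.41656073, 0.09228748, 0.04519709]), [np.float64(6.162190763615482e-05), np.float64(6.162190763608105e-05)])
hi (260.2564102564102, 119.87179487179486) [260.25070286 119.72679138] [14.30750942 17.00287437] 118.0
hi (269.8648648648649, 195.2027027027027) [269.44515371 195.20215797] [13.81588078 16.6368866 ] 148.0
(array([0.50856302, 0.07706756, 0.09717189]), [np.float64(6.999277596754246e-05), np.float64(6.99927759675068e-05)])
```

```bash
cat >> h.py <<'E'
def rel(p,Rt):
    s=bot.read_state(); R0=R.from_rotvec(s['tcp_rot']); 
    sh=R0.inv().apply(np.array(p)-s['tool_pos'])*100
    rv=np.degrees((R0.inv()*R.from_matrix(Rt)).as_rotvec())
    print('rel cm',np.round(sh,2),'deg',np.round(rv,2)); return sh,rv
def frame(yaw,pitch,flip=1):
    """tool frame: y=flip*rack y, z=-(slope normal) for slope pitch (rad) """
    X=np.array([np.cos(yaw),np.sin(yaw),0]);Y=np.array([-np.sin(yaw),np.cos(yaw),0]);Z=np.array([0,0,1.])
    n=-np.sin(pitch)*X+np.cos(pitch)*Z
    z=-n;y=flip*Y;x=np.cross(y,z);return np.c_[x,y,z],n
YR=np.radians(-9.4); BT=np.array([.4625,.0847,.0709])
E
python3 - <<'E'
from h import *
s=bot.read_state();print(np.round(s['q'],4),s['tool_pos'])
for f in (1,-1):
    F,n=frame(YR,np.radians(30),f); rel(BT+.10*n,F)
    print(F)
w1,w2=load('w1'),load('w2')
crop(w1,300,0,350,160,4,'p1');crop(w2,300,20,370,190,4,'p2')
a=cv2.imread('pics/p1.png');b=cv2.imread('pics/p2.png');b=cv2.copyMakeBorder(b,0,0,0,0,0)
h=max(a.shape[0],b.shape[0]);o=np.zeros((h,a.shape[1]+b.shape[1],3),np.uint8);o[:a.shape[0],:a.shape[1]]=a;o[:b.shape[0],a.shape[1]:]=b;cv2.imwrite('pics/p12.png',o[:600] if h<=600 else cv2.resize(o,None,fx=600/h,fy=600/h))
print(o.shape)
E
```

```text
[ 1.5010e-01 -8.5700e-02  1.9297e+00 -4.0000e-04  1.3000e+00  1.5050e-01] [0.49085045 0.09930369 0.26013019]
rel cm [-0.64 -7.74 10.28] deg [-21.2 -24.9 -78.6]
[[-0.85439655  0.16332596  0.49328608]
 [ 0.14144443  0.98657216 -0.08166298]
 [-0.5         0.         -0.8660254 ]]
rel cm [-0.64 -7.74 10.28] deg [-26.01  22.15  96.85]
[[ 0.85439655 -0.16332596  0.49328608]
 [-0.14144443 -0.98657216 -0.08166298]
 [ 0.5        -0.         -0.8660254 ]]
(680, 480, 3)
```

View pics/p12.png

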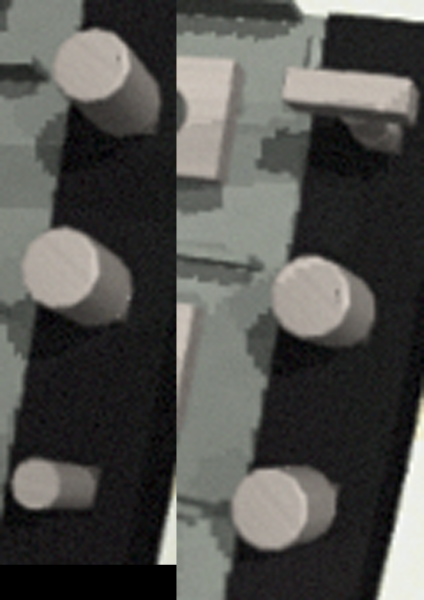

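Emit:
{"op": "servo_tool", "data": {
  "plan": [
    [[-36, 0, 0, 0, 0, 0], [-36, 0, 0, 0, 0, 0], [-36, 0, 0, 0, 0, 0], [-36, 0, 0, 0, 0, 0], [-36, 0, 0, 0, 0, 0], [-36, 0, 0, 0, 0, 0], [-36, 0, 0, 0, 0, 0], [-36, 0, 0, 0, 0, 0], [-36, 0, 0, 0, 0, 0], [-36, 0, 0, 0, 0, 0], [-36, 0, 0, 0, 0, 0], [-36, 0, 0, 0, 0, 0]]
  ]
}}

```text
time: 2.67
tool_pos: [0.4901, -0.2613, 0.26]
tcp_rot: [-2.223, -2.217, 0.003]
wrist_force: [0.1, -0.5, 0.5]
width: 0.587
```

```bash
python3 - <<'E'
from h import *
w=grab('wrist','w3'); s=bot.read_state(); print(s['time'],s['tool_pos'],s['tcp_rot'],s['q'],abs(s['joint_vel']).max())
cv2.imwrite('pics/w3b.png',cv2.resize(w['color'][:,:,::-1],None,fx=1.5,fy=1.5,interpolation=cv2.INTER_CUBIC))
E
```

```text
2.7167 [ 0.49034416 -0.26055536  0.2601756 ] [-2.22119833 -2.21910368  0.00299011] [-5.32418232e-01  2.18198265e-02  1.82527408e+00 -1.44040868e-03
  1.29674159e+00 -5.31083378e-01] 0.022716369893172772
```

View pics/w3b.png

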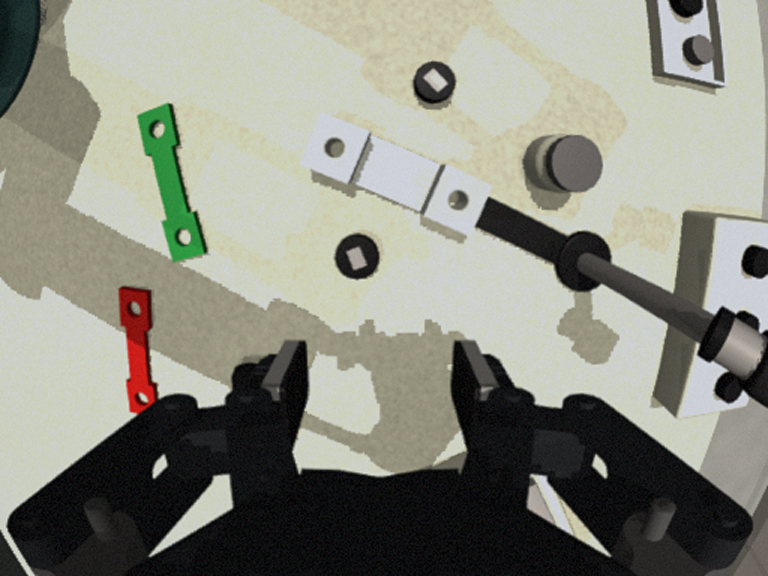

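```bash
python3 - <<'E'
from h import *
w=load('w3'); H=[]
for u,v in [(334,148),(458,199)]:
    e,ax,t=blob(w,u/1.5-.2,v/1.5-.2,9); print(e,ax,t); H.append(plane(w,*e,.045))
H=np.array(H);print(H,H[1]-H[0],np.linalg.norm(H[1]-H[0]),H.mean(0),np.degrees(np.arctan2(*(H[1]-H[0])[1::-1])))
for n in ('s1','d1'): print(n, proj(load(n),H))
# pins
for tag,l in (('w1',[(320,15),(314,66.5)]),('w2',[(300+137/3.53,20+297/3.53),(300+95/3.53,20+507/3.53)])):
    c=load(tag)
    for u,v in l:
        try: print(tag,(u,v),blob(c,u,v,16,'bright',150)); 
        except Exception as ex: print(ex)
c=load('w2'); g=cv2.cvtColor(c['color'],cv2.COLOR_RGB2GRAY); print(g[104,315:365]); print(g[163,310:355])
E
```

```text
[222.4180336   97.87809181] [12.97522545 13.3324213 ] 153.0
[305.45150852 132.88030338] [12.51762295 13.18533707] 150.0
[[ 0.45367942 -0.17876124  0.045     ]
 [ 0.55342085 -0.22077398  0.045     ]] [ 0.09974143 -0.04201274  0.        ] 0.10822856745913173 [ 0.50355014 -0.19976761  0.045     ] -22.84163094107215
s1 [[196.48547063 188.29361651]
 [158.11103628 199.60231896]]
d1 [[273.08757745 251.87425442]
 [309.02555657 254.55854793]]
OpenCV(4.12.0) /io/opencv/modules/imgproc/src/resize.cpp:4208: error: (-215:Assertion failed) !ssize.empty() in function 'resize'

w1 (314, 66.5) (array([316.89582253,  74.27705574]), array([18.46924973, 21.94117355]), 150)
w2 (338.8101983002833, 104.13597733711049) (array([337.86307144, 103.32215977]), array([21.3582859 , 21.52246666]), 150)
w2 (326.91218130311614, 163.62606232294618) (array([326.29435635, 163.49571228]), array([20.59480858, 21.37742615]), 150)
[123 120 119 118 121 123 118 120 118 122 123 124 141 161 164 162 162 161
 164 167 168 162 165 169 173 168 167 165 168 169 158 168 197 195 131 119
 120 124 124 125 105  41  26  33  25  27  32  25  27  25]
[ 79  76  72  67  71 103 150 163 168 164 164 165 168 165 165 167 172 167
 165 168 168 169 170 171 172 183 184 130 120 123 119 124 120 125 119  41
  24  22  31  25  27  28  27  26  27]
```

```bash
cat >> h.py <<'E'
CC=np.array([.5036,-.1998,0]); YC=np.radians(-22.84)
E
python3 - <<'E'
from h import *
F,n=frame(YR,np.radians(30),1); rel(BT+.10*n,F)
E
```

```text
rel cm [35.34 -7.72 10.29] deg [-21.21 -24.94 -78.65]
```

Emit:
{"op": "servo_tool", "data": {
  "plan": [
    [[35.3, -7.7, 10.3, -21.2, -24.9, -78.7], [35.3, -7.7, 10.3, -21.2, -24.9, -78.7], [35.3, -7.7, 10.3, -21.2, -24.9, -78.7], [35.3, -7.7, 10.3, -21.2, -24.9, -78.7], [35.3, -7.7, 10.3, -21.2, -24.9, -78.7], [35.3, -7.7, 10.3, -21.2, -24.9, -78.7], [35.3, -7.7, 10.3, -21.2, -24.9, -78.7], [35.3, -7.7, 10.3, -21.2, -24.9, -78.7], [35.3, -7.7, 10.3, -21.2, -24.9, -78.7], [35.3, -7.7, 10.3, -21.2, -24.9, -78.7], [35.3, -7.7, 10.3, -21.2, -24.9, -78.7], [35.3, -7.7, 10.3, -21.2, -24.9, -78.7], [35.3, -7.7, 10.3, -21.2, -24.9, -78.7], [35.3, -7.7, 10.3, -21.2, -24.9, -78.7], [35.3, -7.7, 10.3, -21.2, -24.9, -78.7], [35.3, -7.7, 10.3, -21.2, -24.9, -78.7]]
  ],
  "claw": 4.5
}}

```text
time: 4.05
tool_pos: [0.4141, 0.0927, 0.1582]
tcp_rot: [0.217, 2.61, -0.056]
wrist_force: [-0.4, -0.3, -0.3]
width: 0.526
```

```bash
python3 - <<'E'
from h import *
w=grab('wrist','w4'); s=bot.read_state(); print(s['time'],s['tool_pos'],s['tcp_rot'],s['q'],abs(s['joint_vel']).max())
F,n=frame(YR,np.radians(30),1); rel(BT+.10*n,F); rel(BT-.017*n,F)
cv2.imwrite('pics/w4b.png',cv2.resize(w['color'][:,:,::-1],None,fx=1.5,fy=1.5,interpolation=cv2.INTER_CUBIC))
E
```

```text
4.1 [0.41408504 0.09252883 0.15806686] [ 0.21652262  2.61046943 -0.05645915] [ 0.36987532 -0.48976949  2.50435775 -0.40198161  0.70659102 -0.78327801] 0.008151625243407621
rel cm [0.11 0.02 0.  ] deg [ 0.02 -0.02 -0.09]
rel cm [1.10e-01 1.00e-02 1.17e+01] deg [ 0.02 -0.02 -0.09]
```

View pics/w4b.png

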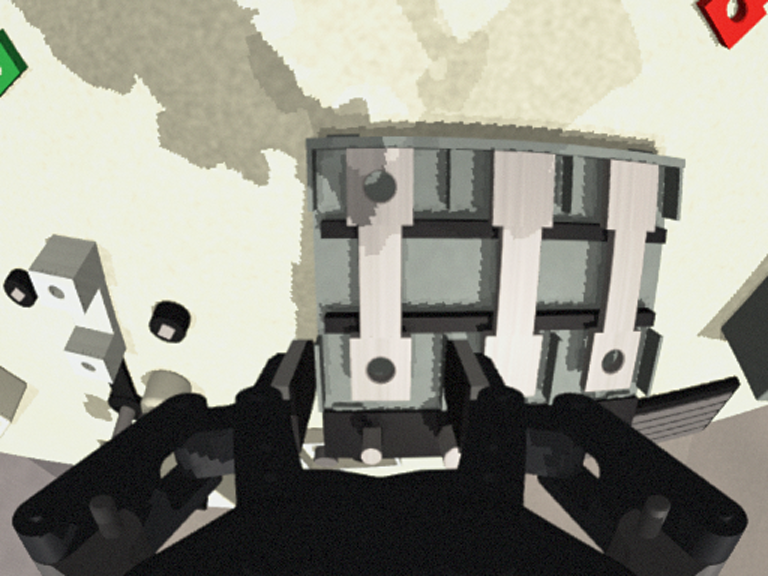

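```bash
python3 - <<'E'
from h import *
w=load('w4'); F,n=frame(YR,np.radians(30),1); s=bot.read_state()
P=[]
for u,v in [(379,186),(380,370)]:
    e,ax,t=blob(w,u/1.5-.2,v/1.5-.2,10); p=plane(w,*e,p=BT,n=n); P.append(p); print(e,ax,p)
m=(P[0]+P[1])/2; print(m, np.linalg.norm(P[0]-P[1]), F.T@(m-BT)*1000, F.T@(P[1]-P[0]))
E
```

```text
[252.21856689 124.72457504] [20.25814438 21.93711662] [0.41598765 0.09156197 0.04375961]
[253.42329693 246.39888668] [17.19811821 18.81778145] [0.50795585 0.07730829 0.09748856]
[0.46197175 0.08443513 0.07062409] 0.10746216518497946 [ 5.51829906e-01 -3.47593238e-01 -5.36680075e-15] [-1.07457890e-01  9.58510227e-04 -2.77555756e-17]
```

Emit:
{"op": "servo_tool", "data": {
  "plan": [
    [[0.1, 0, 4, 0, 0, 0], [0.1, 0, 8, 0, 0, 0], [0.1, 0, 10, 0, 0, 0], [0.1, 0, 11, 0, 0, 0], [0.1, 0, 11.6, 0, 0, 0], [0.1, 0, 11.6, 0, 0, 0], [0.1, 0, 11.6, 0, 0, 0]]
  ]
}}

```text
time: 4.68
tool_pos: [0.4709, 0.083, 0.0572]
tcp_rot: [0.218, 2.611, -0.057]
wrist_force: [0.4, -0.0, -1.1]
width: 0.524
```

```bash
python3 - <<'E'
from h import *
w=grab('wrist','w5'); s=bot.read_state(); print(s['time'],s['tool_pos'],s['wrist_force'],s['q'],abs(s['joint_vel']).max())
F,n=frame(YR,np.radians(30),1);  rel(BT-.017*n,F)
cv2.imwrite('pics/w5b.png',cv2.resize(w['color'][:,:,::-1],None,fx=1.5,fy=1.5,interpolation=cv2.INTER_CUBIC))
E
```

```text
4.7333 [0.47106114 0.08325396 0.05780934] [-0.86725391 -0.53559667  0.16112118] [ 0.27862023 -0.16525756  2.51305853 -0.61944929  0.37751851 -0.59362102] 0.022344454261360287
rel cm [0.1  0.   0.13] deg [ 0.02  0.03 -0.14]
```

View pics/w5b.png

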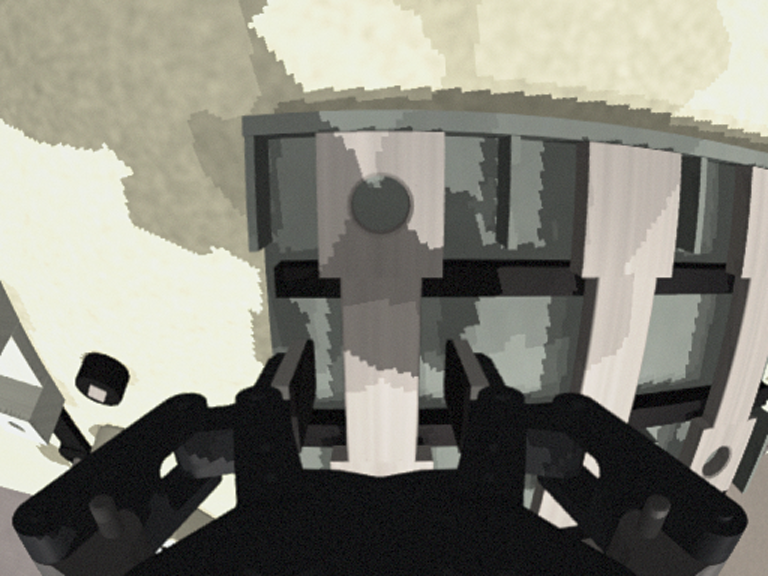

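Emit:
{"op": "servo_tool", "data": {
  "plan": [
    [[0.1, 0, 0.1, 0, 0, 0], [0.1, 0, 0.1, 0, 0, 0], [0.1, 0, 0.1, 0, 0, 0], [0.1, 0, 0.1, 0, 0, 0], [0.1, 0, 0.1, 0, 0, 0], [0.1, 0, 0.1, 0, 0, 0], [0.1, 0, 0.1, 0, 0, 0]]
  ],
  "claw": 0,
  "grip_force": 70
}}

```text
time: 5.32
tool_pos: [0.4712, 0.0836, 0.0578]
tcp_rot: [0.217, 2.607, -0.055]
wrist_force: [-3.2, -0.1, 5.0]
width: 0.267
```

```bash
python3 - <<'E'
from h import *
w=grab('wrist','w6'); s=bot.read_state(); print(s['time'],s['tool_pos'],s['wrist_force'],s['width'])
E
```

```text
5.3667 [0.47116915 0.08360205 0.05782605] [-3.06354815 -0.71801504  5.83554481] 0.2615354137160138
```

Emit:
{"op": "servo_tool", "data": {
  "plan": [
    [[0, 0, 0, 0, 0, 0], [0, 0, -0.5, 0, 0, 0], [0, 0, -1.5, 0, 0, 0], [0, 0, -3, 0, 0, 0], [0, 0, -5, 0, 0, 0], [0, 0, -7.5, 0, 0, 0], [0, 0, -10, 0, 0, 0], [0, 0, -10, 0, 0, 0], [0, 0, -10, 0, 0, 0]]
  ]
}}

```text
time: 6.12
tool_pos: [0.4219, 0.0924, 0.1458]
tcp_rot: [0.217, 2.604, -0.052]
wrist_force: [0.2, 0.3, -3.2]
width: 0.261
```

```bash
python3 - <<'E'
from h import *
w=grab('wrist','w7'); s=bot.read_state(); print(s['time'],s['tool_pos'],s['wrist_force'],s['width'],s['q'])
cv2.imwrite('pics/w7b.png',cv2.resize(w['color'][:,:,::-1],None,fx=1.5,fy=1.5,interpolation=cv2.INTER_CUBIC))
Fc,_=frame(YC,0,1); rel(CC+[0,0,.15],Fc)
T0=R.from_rotvec(s['tcp_rot']).as_matrix(); print(T0)
E
```

```text
6.1667 [0.42122783 0.09185859 0.144213  ] [-0.25834578 -0.98740573 -3.38680718] 0.2633672572515593 [ 0.35851077 -0.45340216  2.51338652 -0.42026336  0.65736385 -0.7666596 ]
rel cm [-11.5  -27.41   5.93] deg [ 3.68 30.03 13.02]
[[-0.85242089  0.16441488  0.49633292]
 [ 0.14352733  0.98638721 -0.08025066]
 [-0.50277085  0.00283    -0.8644151 ]]
```

View pics/w7b.png

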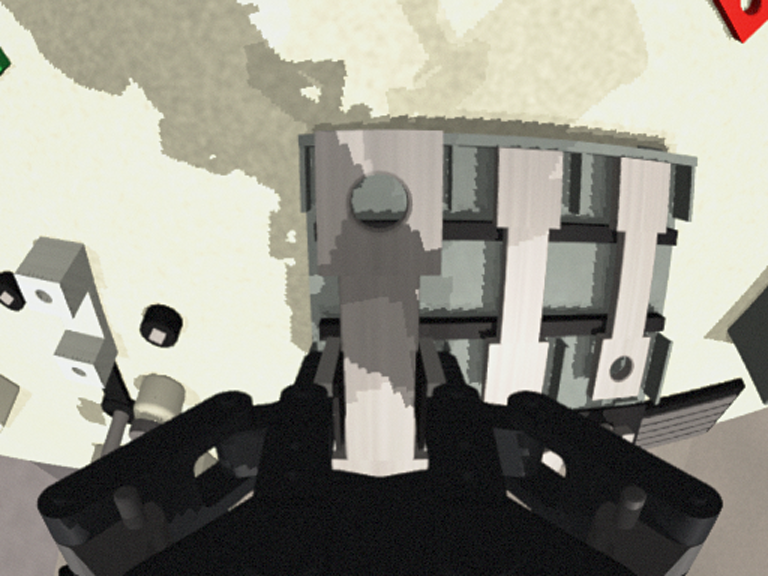

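```bash
python3 - <<'E'
from h import *
F,n=frame(YR,np.radians(30),1)
print('top above tcp along n', n@(np.array([.4622,.0846,.0708])-np.array([.47117,.0836,.0578])))
zt=-.0155
for tag in ('w6','w7'):
    w=load(tag); e,ax,t=blob(w,379/1.5,201/1.5,13,th=None); 
    T=w['T_tool_cam']; c=dict(w);c['Rm']=T[:3,:3];c['t']=T[:3,3]
    print(tag,e,ax,t,plane(c,*e,zt))
    # bar bottom-end edge corner & side edges
w=load('w7');T=w['T_tool_cam']; c=dict(w);c['Rm']=T[:3,:3];c['t']=T[:3,3]
for u,v in [(316,130),(443,130),(316,275),(442,275),(340,300),(418,300)]: print(plane(c,u/1.5,v/1.5,zt))
crop(w,195,75,310,195,6.5,'w7c')
E
```

```text
top above tcp along n 0.015764769375125765
w6 [252.99690628 134.33560562] [30.86326599 31.91617203] 101.0 [ 0.05635754 -0.00022451 -0.0155    ]
w7 [252.8418684  143.86034012] [ 8.10840511 33.32782745] 98.0 [ 0.05225632 -0.00028609 -0.0155    ]
[ 0.07703232 -0.01813532 -0.0155    ]
[ 0.07707072  0.0176417  -0.0155    ]
[ 0.0348471  -0.01893684 -0.0155    ]
[ 0.03489639  0.01823812 -0.0155    ]
[ 0.02716233 -0.01197724 -0.0155    ]
[ 0.02719538  0.01129807 -0.0155    ]
```

View pics/w7c.png

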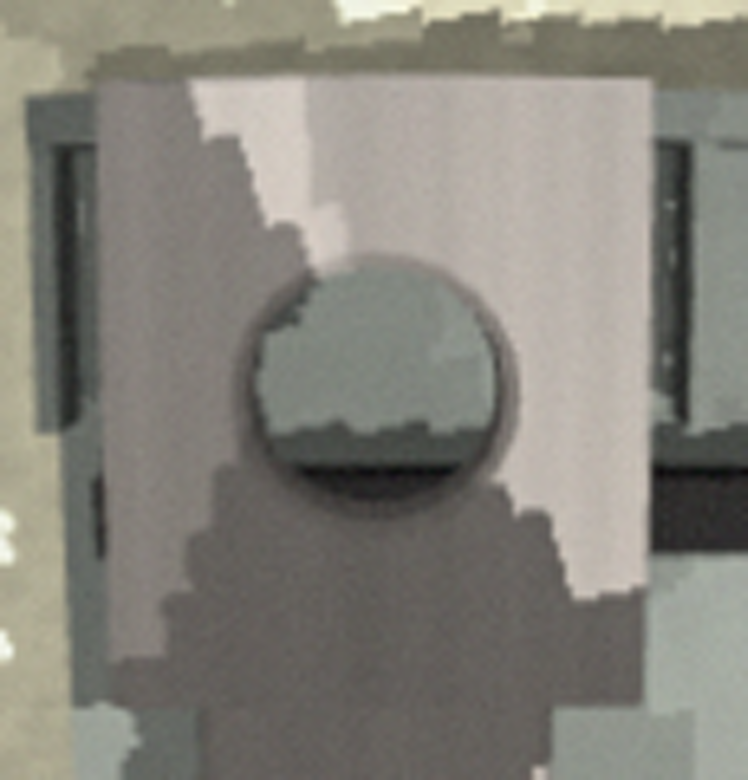

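```bash
python3 - <<'E'
from h import *
Fc,_=frame(YC,0,1); tgt=CC-Fc@np.array([.0022,-.0002,0]); print(tgt); rel(tgt+[0,0,.12],Fc)
E
```

```text
[ 0.50570514 -0.20046963  0.        ]
rel cm [-10.18 -27.45   8.63] deg [ 3.68 30.03 13.02]
```

Emit:
{"op": "servo_tool", "data": {
  "plan": [
    [[-3, -8, 2, 1.2, 10, 4.3], [-6, -16, 5, 2.4, 20, 8.6], [-10.2, -27.4, 8.6, 3.7, 30, 13], [-10.2, -27.4, 8.6, 3.7, 30, 13], [-10.2, -27.4, 8.6, 3.7, 30, 13], [-10.2, -27.4, 8.6, 3.7, 30, 13], [-10.2, -27.4, 8.6, 3.7, 30, 13], [-10.2, -27.4, 8.6, 3.7, 30, 13], [-10.2, -27.4, 8.6, 3.7, 30, 13], [-10.2, -27.4, 8.6, 3.7, 30, 13], [-10.2, -27.4, 8.6, 3.7, 30, 13], [-10.2, -27.4, 8.6, 3.7, 30, 13]]
  ]
}}

```text
time: 7.17
tool_pos: [0.5046, -0.1988, 0.1188]
tcp_rot: [-0.62, -3.077, -0.001]
wrist_force: [0.1, -0.1, -3.4]
width: 0.257
```

```bash
python3 - <<'E'
from h import *
w=grab('wrist','w8'); s=bot.read_state(); print(s['time'],s['tool_pos'],s['wrist_force'],s['width'],s['q'],abs(s['joint_vel']).max())
cv2.imwrite('pics/w8b.png',cv2.resize(w['color'][:,:,::-1],None,fx=1.5,fy=1.5,interpolation=cv2.INTER_CUBIC))
Fc,_=frame(YC,0,1); tgt=CC-Fc@np.array([.0022,-.0002,0]); rel(tgt+[0,0,.0395],Fc)
T=w['T_tool_cam']; c=dict(w);c['Rm']=T[:3,:3];c['t']=T[:3,3]
H=CC+np.array([np.cos(YC),np.sin(YC),0])*-.054+[0,0,.045]; print('near hole proj*1.5',proj(w,H)*1.5, 'post top', proj(w,H+Fc@np.array([[.021,.023,0],[.021,-.023,0],[-.021,.023,0],[-.021,-.023,0]]).T.T if 0 else H)*1.5)
E
```

```text
7.2167 [ 0.50493699 -0.19860084  0.1193882 ] [-0.07365321  1.19431344 -4.08550535] 0.2580555105242563 [-4.20513479e-01  1.14023542e-01  1.99900731e+00 -2.30044191e-04
  1.02997928e+00 -1.59400664e+00] 0.014129192091045174
rel cm [-0.15 -0.14  7.99] deg [-0.01 -0.08  0.08]
near hole proj*1.5 [[377.42435538 191.19359523]] post top [[377.42435538 191.19359523]]
```

View pics/w8b.png

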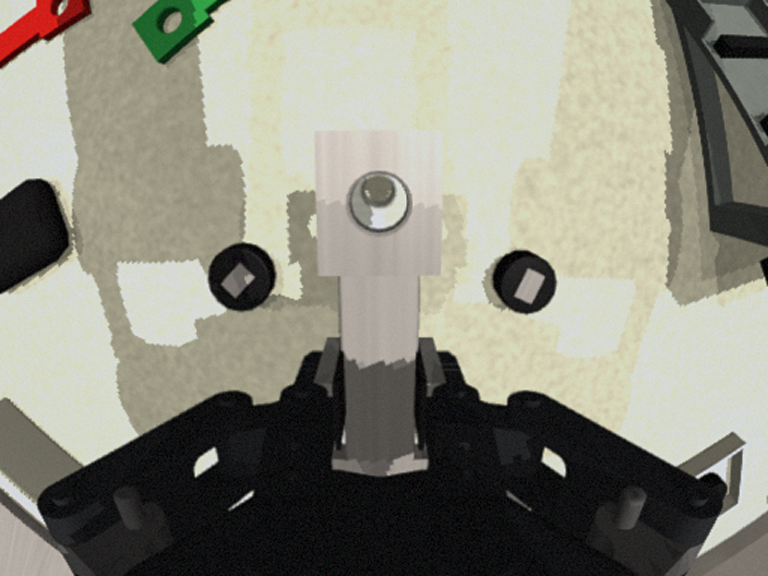

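Emit:
{"op": "servo_tool", "data": {
  "plan": [
    [[-0.1, -0.1, 3, 0, 0, 0], [-0.15, -0.15, 5.5, 0, 0, 0], [-0.15, -0.15, 6.8, 0, 0, 0], [-0.15, -0.15, 7.4, 0, 0, 0], [-0.15, -0.15, 7.7, 0, 0, 0], [-0.15, -0.15, 7.7, 0, 0, 0], [-0.15, -0.15, 7.7, 0, 0, 0]]
  ]
}}

```text
time: 7.8
tool_pos: [0.5067, -0.2005, 0.0436]
tcp_rot: [0.618, 3.079, -0.001]
wrist_force: [0.0, 0.6, -2.5]
width: 0.261
```

```bash
python3 - <<'E'
from h import *
w=grab('wrist','w9'); s=bot.read_state(); print(s['time'],s['tool_pos'],s['wrist_force'],s['torque'],s['width'])
Fc,_=frame(YC,0,1); tgt=CC-Fc@np.array([.0022,-.0002,0]); rel(tgt+[0,0,.0395],Fc)
crop(w,150,60,350,200,4,'w9c')
E
```

```text
7.85 [ 0.50691782 -0.20076015  0.0438924 ] [ 0.39061617 -0.01937542 -3.77878937] [ 0.08517108 -0.00659628 -0.01830132] 0.2644362430793378
rel cm [ 0.12 -0.02  0.44] deg [-0.01  0.08  0.11]
```

View pics/w9c.png

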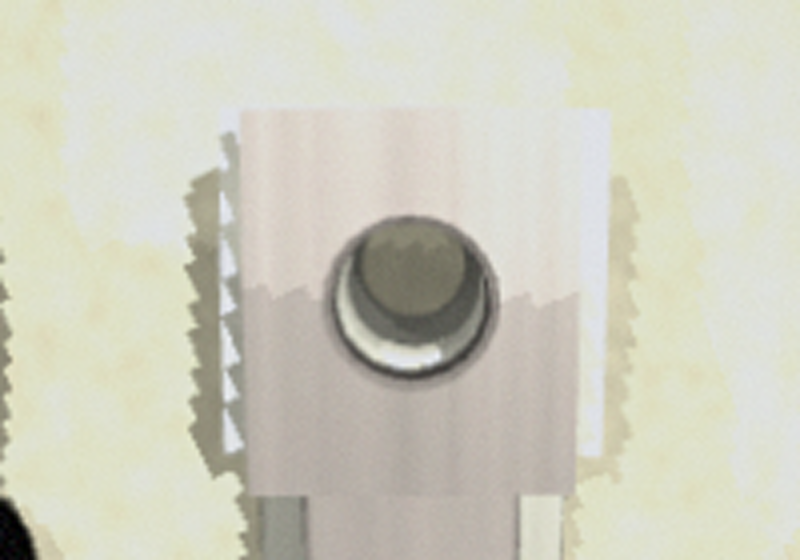

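Emit:
{"op": "servo_tool", "data": {
  "plan": [
    [[0.1, 0.05, 0.15, 0, 0, 0], [0.1, 0.05, 0.35, 0, 0, 0], [0.1, 0.05, 0.45, 0, 0, 0], [0.1, 0.05, 0.45, 0, 0, 0], [0.1, 0.05, 0.45, 0, 0, 0]]
  ]
}}

```text
time: 8.27
tool_pos: [0.5061, -0.2, 0.0394]
tcp_rot: [0.619, 3.079, -0.001]
wrist_force: [-0.7, 0.4, -3.2]
width: 0.258
```

```bash
python3 - <<'E'
from h import *
w=grab('wrist','w10'); s=bot.read_state(); print(s['time'],s['tool_pos'],s['wrist_force'],s['torque'],s['width'])
Fc,_=frame(YC,0,1); tgt=CC-Fc@np.array([.0022,-.0002,0]); rel(tgt+[0,0,.0395],Fc)
crop(w,150,60,350,200,4,'w10c')
E
```

```text
8.3167 [ 0.5061249  -0.19996723  0.03939129] [ 0.25568826 -0.30383707 -2.47065248] [ 0.0138622   0.01399404 -0.0928987 ] 0.2580720370590365
rel cm [ 0.02 -0.06 -0.01] deg [-0.01  0.08  0.11]
```

View pics/w10c.png

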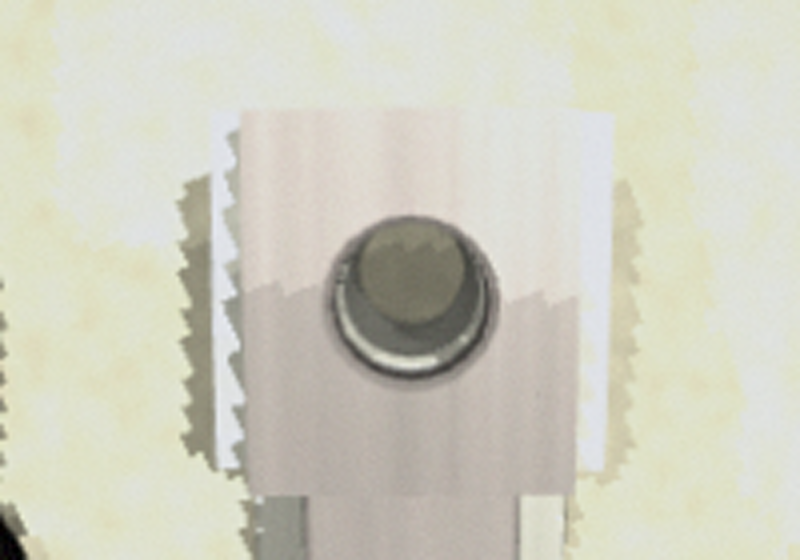

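Emit:
{"op": "servo_tool", "data": {
  "plan": [
    [[0, 0, 0.1, 0, 0, 0], [0, 0, 0.15, 0, 0, 0], [0, 0, 0.15, 0, 0, 0], [0, 0, 0.15, 0, 0, 0]]
  ]
}}

```text
time: 8.65
tool_pos: [0.5063, -0.2001, 0.0389]
tcp_rot: [0.619, 3.079, -0.001]
wrist_force: [-4.0, 0.8, 4.7]
width: 0.262
```

Emit:
{"op": "servo_tool", "data": {
  "plan": [
    [[0, 0, 0, 0, 0, 0], [0, 0, 0, 0, 0, 0], [0, 0, 0, 0, 0, 0], [0, 0, 0, 0, 0, 0], [0, 0, 0, 0, 0, 0]]
  ],
  "claw": 4.4
}}

```text
time: 9.07
tool_pos: [0.5064, -0.2001, 0.0389]
tcp_rot: [0.619, 3.078, -0.001]
wrist_force: [-1.0, -0.5, 0.2]
width: 0.518
```

```bash
python3 - <<'E'
from h import *
w=grab('wrist','w11'); s=bot.read_state(); print(s['time'],s['tool_pos'],s['wrist_force'],s['torque'],s['width'])
crop(w,150,60,350,200,4,'w11c')
E
```

```text
9.1167 [ 0.50636614 -0.20011267  0.03886352] [-0.3842548   0.0207046   0.39383708] [ 0.02200935  0.0058118  -0.05146745] 0.5121611462158567
```

View pics/w11c.png

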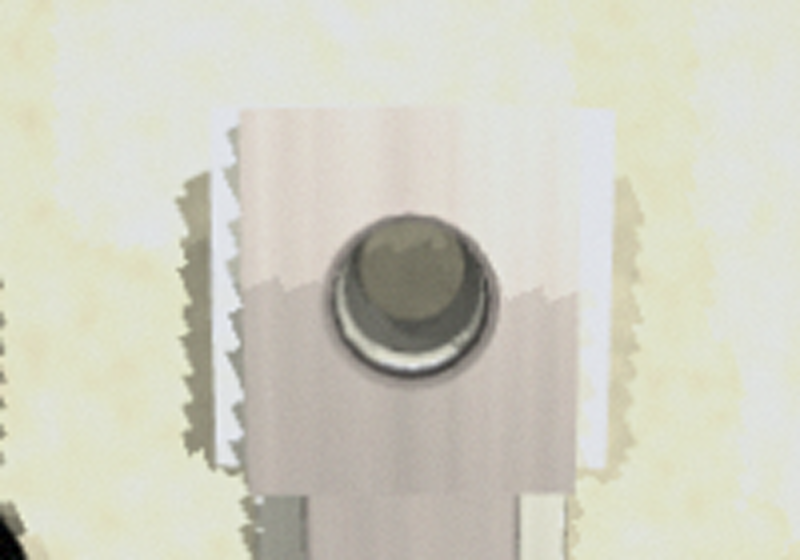

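```bash
python3 - <<'E'
from h import *
w0,w1,w2=load('wrist0'),load('w1'),load('w2')
X=np.array([np.cos(YR),np.sin(YR),0]);Y=np.array([-np.sin(YR),np.cos(YR),0]);Z=np.array([0,0,1.])
u=np.cos(np.pi/6)*X+.5*Z; n=-.5*X+np.cos(np.pi/6)*Z
B=np.array([.4623,.0846,.0708]); Lc=B+.025*u+.075*Y-.022*n; print('lane c',Lc)
fl=Lc+.09*u
for nm,y,o in (('A',28e-3,[(w1,*blob(w1,324.9,18.4,13,'bright',148)[0]),(w2,337.86,103.32)]),('B',-28e-3,[(w1,*blob(w1,317,75.6,13,'bright',148)[0]),(w2,326.29,163.5)])):
    p,r=tri(o); d=p-fl-y*Y; print(nm,p,r,[q[1:] for q in o],'local u,y,n mm',np.round([d@u*1e3,d@Y*1e3,d@n*1e3],1))
    print(' plane-based n=38:',[np.round(np.array([(plane(c,a,b,p=fl+.038*n,n=n)-fl-y*Y)@k for k in(u,Y)])*1e3,1) for c,a,b in o])
s=load('s1');
for y in(.028,-.028): print(proj(s,fl+y*Y+.038*n))
crop(s,200,195,360,315,5,'s1r'); crop(w1,290,0,350,110,6,'w1p')
F,n2=frame(YR,np.radians(30),1)
rel(fl-.028*Y+.15*n,F); rel(fl+.028*Y+.15*n,F)
E
```

```text
lane c [0.50676165 0.15326022 0.06424744]
A [0.56679584 0.17493563 0.13907943] [np.float64(0.0001574078535828475), np.float64(0.0001574078535830122)] [(np.float64(325.6027250289917), np.float64(17.826733589172363)), (337.86, 103.32)] local u,y,n mm [-4.4  3.2 37. ]
 plane-based n=38: [array([-4.2,  2.8]), array([-3.9,  3.1])]
B [0.55793118 0.1195269  0.13915611] [np.float64(0.00015114509757095123), np.float64(0.000151145097571047)] [(np.float64(316.8216896057129), np.float64(75.2773265838623)), (326.29, 163.5)] local u,y,n mm [-4.1  3.1 36.9]
 plane-based n=38: [array([-3.8,  2.9]), array([-3.6,  3.3])]
[[273.90302505 250.22119287]]
[[254.98529351 234.42874227]]
rel cm [ 12.66  29.95 -20.06] deg [ -3.51 -29.78 -13.02]
rel cm [ 13.95  35.39 -20.06] deg [ -3.51 -29.78 -13.02]
```

View pics/s1r.png

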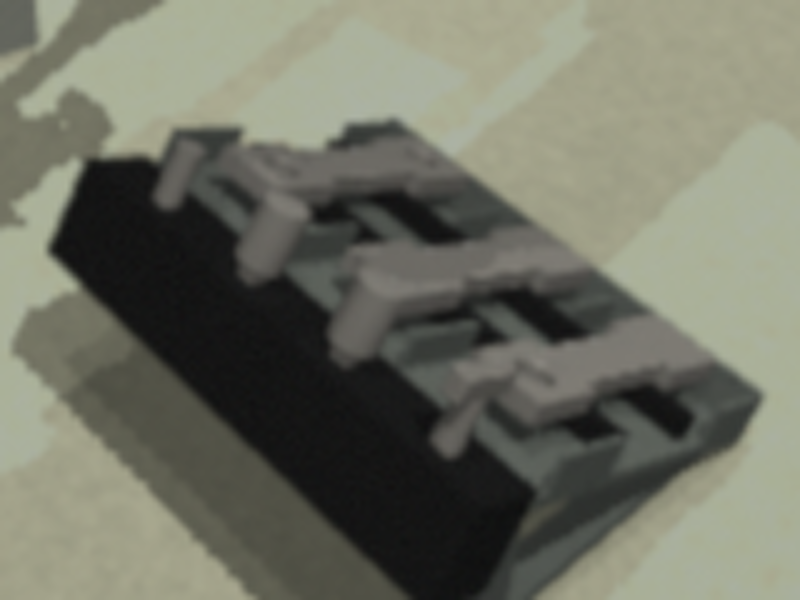

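```bash
cat >> h.py <<'E'
PB=np.array([.5579,.1195,.1391]); PA=np.array([.5668,.1749,.1391])
E
python3 - <<'E'
from h import *
F,n=frame(YR,np.radians(33),1)
rel(PB+.06*n,F)
s=bot.read_state();print(R.from_rotvec(s['tcp_rot']).as_matrix())
E
```

```text
rel cm [ 10.76  30.71 -15.08] deg [ -3.86 -32.76 -12.96]
[[-9.22302350e-01  3.86466953e-01  1.29226697e-03]
 [ 3.86466173e-01  9.22303220e-01 -8.17241903e-04]
 [-1.50769897e-03 -2.54326658e-04 -9.99998831e-01]]
```

Emit:
{"op": "servo_tool", "data": {
  "plan": [
    [[0, 0, -3, 0, 0, 0], [0, 0, -6, 0, 0, 0], [0, 0, -10, 0, 0, 0], [10.8, 30.7, -15.1, -3.9, -32.8, -13], [10.8, 30.7, -15.1, -3.9, -32.8, -13], [10.8, 30.7, -15.1, -3.9, -32.8, -13], [10.8, 30.7, -15.1, -3.9, -32.8, -13], [10.8, 30.7, -15.1, -3.9, -32.8, -13], [10.8, 30.7, -15.1, -3.9, -32.8, -13], [10.8, 30.7, -15.1, -3.9, -32.8, -13], [10.8, 30.7, -15.1, -3.9, -32.8, -13], [10.8, 30.7, -15.1, -3.9, -32.8, -13], [10.8, 30.7, -15.1, -3.9, -32.8, -13], [10.8, 30.7, -15.1, -3.9, -32.8, -13], [10.8, 30.7, -15.1, -3.9, -32.8, -13]]
  ]
}}

```text
time: 10.37
tool_pos: [0.5247, 0.1236, 0.1887]
tcp_rot: [0.211, 2.559, -0.063]
wrist_force: [-0.5, 0.7, -1.7]
width: 0.516
```

```bash
python3 - <<'E'
from h import *
w=grab('wrist','w12'); s=bot.read_state(); print(s['time'],s['tool_pos'],s['wrist_force'],s['width'],s['q'],abs(s['joint_vel']).max())
F,n=frame(YR,np.radians(33),1)
rel(PB+.06*n,F); print(proj(w,[PB,PA])*1.5)
cv2.imwrite('pics/w12b.png',cv2.resize(w['color'][:,:,::-1],None,fx=1.5,fy=1.5,interpolation=cv2.INTER_CUBIC))
d=grab('side','d12'); crop(d,215,160,415,310,4,'d12b')
E
```

```text
10.4167 [0.52480881 0.12309856 0.18875903] [0.15932995 0.60796516 0.43262861] 0.5140264015200677 [ 0.36136056 -0.25327091  2.31260748 -0.48483635  0.62866552 -0.71386484] 0.012887156171875669
rel cm [-0.08  0.19 -0.03] deg [-0.08 -0.04 -0.07]
[[382.88904276 310.37135591]
 [497.67389162 309.60644764]]
```

View pics/w12b.png

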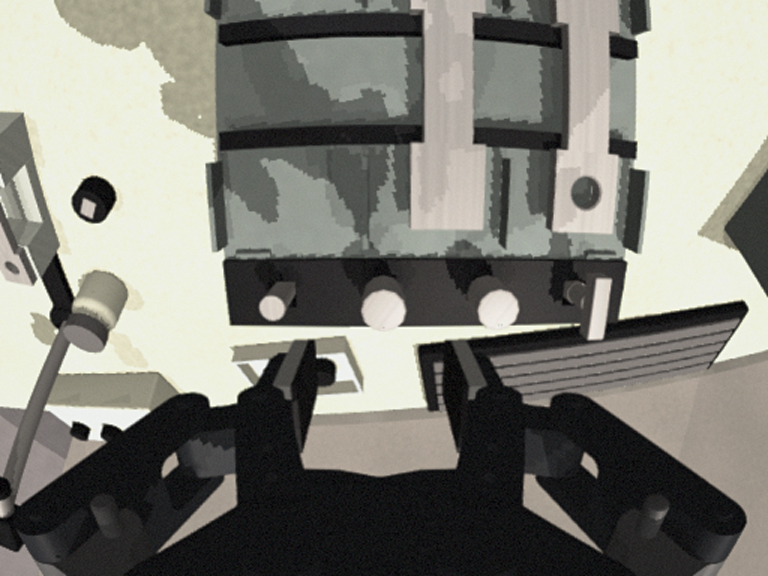

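View pics/d12b.png

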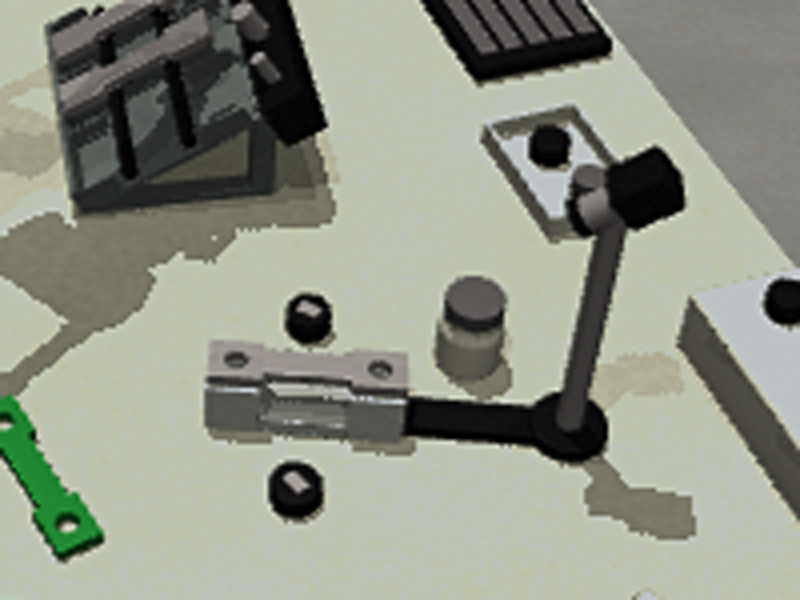

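Emit:
{"op": "servo_tool", "data": {
  "plan": [
    [[-0.1, 0.2, 2.5, 0, 0, 0], [-0.1, 0.2, 5, 0, 0, 0], [-0.1, 0.2, 7, 0, 0, 0], [-0.1, 0.2, 8.2, 0, 0, 0], [-0.1, 0.2, 8.6, 0, 0, 0], [-0.1, 0.2, 8.6, 0, 0, 0], [-0.1, 0.2, 8.6, 0, 0, 0]]
  ]
}}

```text
time: 11.05
tool_pos: [0.5723, 0.1158, 0.1173]
tcp_rot: [0.216, 2.559, -0.065]
wrist_force: [0.5, -0.3, 0.5]
width: 0.521
```

```bash
python3 - <<'E'
from h import *
w=grab('wrist','w13'); s=bot.read_state(); print(s['time'],s['tool_pos'],s['wrist_force'],s['width'])
F,n=frame(YR,np.radians(33),1)
rel(PB-.026*n,F)
crop(w,130,120,380,320,3,'w13b')
E
```

```text
11.1 [0.57254665 0.11624926 0.11794891] [-0.23891001  0.31709758  0.01443148] 0.5230502648025828
rel cm [0.1  0.08 0.01] deg [-0.11  0.02 -0.17]
```

View pics/w13b.png

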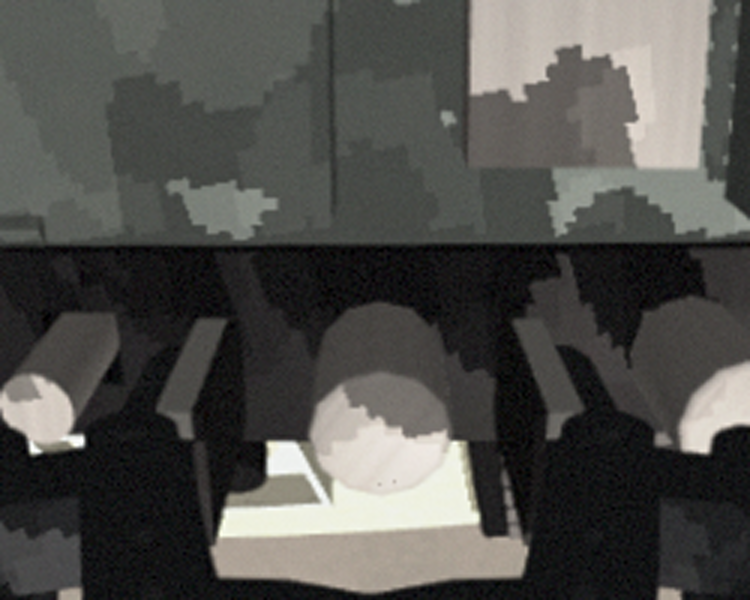

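Emit:
{"op": "servo_tool", "data": {
  "plan": [
    [[0.1, 0.05, 0, 0, 0, 0], [0.1, 0.05, 0, 0, 0, 0], [0.1, 0.05, 0, 0, 0, 0], [0.1, 0.05, 0, 0, 0, 0], [0.1, 0.05, 0, 0, 0, 0], [0.1, 0.05, 0, 0, 0, 0], [0.1, 0.05, 0, 0, 0, 0], [0.1, 0.05, 0, 0, 0, 0]]
  ],
  "claw": 0,
  "grip_force": 60
}}

```text
time: 11.77
tool_pos: [0.5722, 0.1171, 0.1187]
tcp_rot: [0.215, 2.556, -0.063]
wrist_force: [-5.2, -0.9, 6.6]
width: 0.235
```

Emit:
{"op": "servo_tool", "data": {
  "plan": [
    [[0, 0, -0.5, 0, 0, 0], [0, 0, -1.5, 0, 0, 0], [0, 0, -3, 0, 0, 0], [0, 0, -5, 0, 0, 0], [0, 0, -8, 0, 0, 0], [0, 0, -10, 0, 0, 0], [0, 0, -10, 0, 0, 0], [0, 0, -10, 0, 0, 0]]
  ]
}}

```text
time: 12.43
tool_pos: [0.5184, 0.1269, 0.204]
tcp_rot: [0.214, 2.554, -0.061]
wrist_force: [-0.3, 0.4, -1.7]
width: 0.237
```

```bash
python3 - <<'E'
from h import *
w=grab('wrist','w14'); s=bot.read_state(); print(s['time'],s['tool_pos'],s['wrist_force'],s['width'])
d=grab('side','d14'); c=grab('scene','s14')
crop(w,130,120,380,320,3,'w14b')
T=R.from_rotvec(s['tcp_rot']).as_matrix(); tip=s['tool_pos']+T@[0,0,.044]
for k in (d,c): print(proj(k,[s['tool_pos'],tip]))
print(tip)
u,v=proj(d,s['tool_pos'])[0].astype(int); crop(d,u-50,v-40,u+50,v+40,4,'d14b')
u,v=proj(c,s['tool_pos'])[0].astype(int); crop(c,u-50,v-40,u+50,v+40,4,'s14b')
a=cv2.imread('pics/d14b.png');b=cv2.imread('pics/s14b.png');cv2.imwrite('pics/ds14.png',np.hstack([a,b]))
Fc,_=frame(YC,0,1)
E
```

```text
12.4833 [0.51788048 0.12638344 0.2023473 ] [-0.13477664 -0.29412701 -1.45504326] 0.23583362181113315
[[262.93744862 148.64314259]
 [269.95406278 156.99100512]]
[[273.09110301 203.8955074 ]
 [263.5330136  222.69433917]]
[0.54158911 0.12241465 0.16549421]
```

View pics/w14b.png

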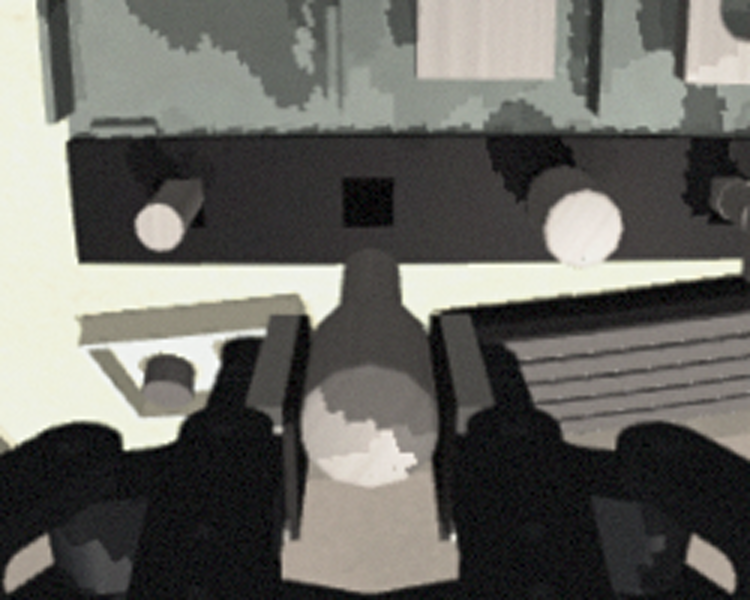

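View pics/ds14.png

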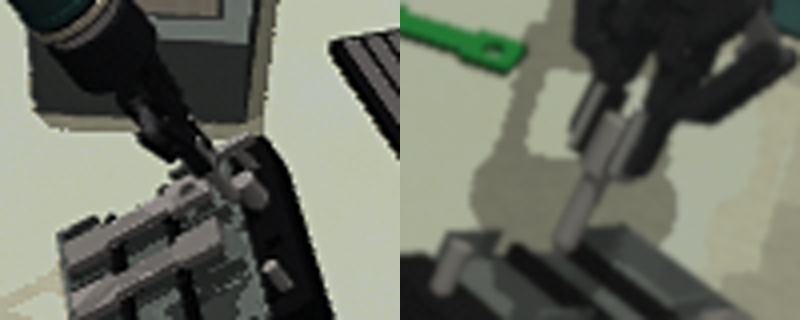

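```bash
python3 - <<'E'
from h import *
w=load('w14');T=w['T_tool_cam']; c=dict(w);c['Rm']=T[:3,:3];c['t']=T[:3,3]
e,ax,t=blob(w,253.3,262,24,'bright',95);print('blob',e,ax,t)
f=lambda U,V:(130+(U+.5)/3-.5,120+(V+.5)/3-.5)
print('top',plane(c,*f(370,426),-.026))
for U,V,z in [(371,250,.052),(345,262,.044),(399,262,.044),(342,300,.01),(401,300,.01)]: print(plane(c,*f(U,V),z))
for z in(-.026,.004,.052): print(z,proj(c,[[0,0,z]])) 
# predicted tip edge for axis at x0 with tilt
for tilt in (-4,-2,0,2,4):
    a=np.radians(tilt)
    print(tilt,(proj(c,[[.078*np.sin(a)+.003,0,-.026+.078],[.07*np.sin(a)+.0065,0,-.026+.07],[0,0,-.026]])-[130,120])*3)
crop(w,225,195,285,290,8,'w14c')
E
```

```text
blob [252.54505539 266.22632217] [48.36305237 49.41075897] 95
top [ 0.00177173 -0.00013946 -0.026     ]
[4.37805655e-03 4.18028172e-05 5.20000000e-02]
[ 0.00413243 -0.00568696  0.044     ]
[0.00414879 0.00620385 0.044     ]
[ 0.00810573 -0.00528135  0.01      ]
[0.00812062 0.00549241 0.01      ]
-0.026 [[253.30753052 265.11164669]]
0.004 [[253.2868509 237.6697186]]
0.052 [[253.2624703  209.04224929]]
-4 [[369.77082152 277.12691928]
 [369.80933203 271.84281666]
 [369.92259157 435.33494008]]
-2 [[369.78929914 265.98361339]
 [369.82673727 261.37358806]
 [369.92259157 435.33494008]]
0 [[369.80779656 254.73152408]
 [369.84415655 250.80904749]
 [369.92259157 435.33494008]]
2 [[369.82628332 243.38658685]
 [369.86156204 240.16393316]
 [369.92259157 435.33494008]]
4 [[369.84472887 231.965349  ]
 [369.87892582 229.45349813]
 [369.92259157 435.33494008]]
```

View pics/w14c.png

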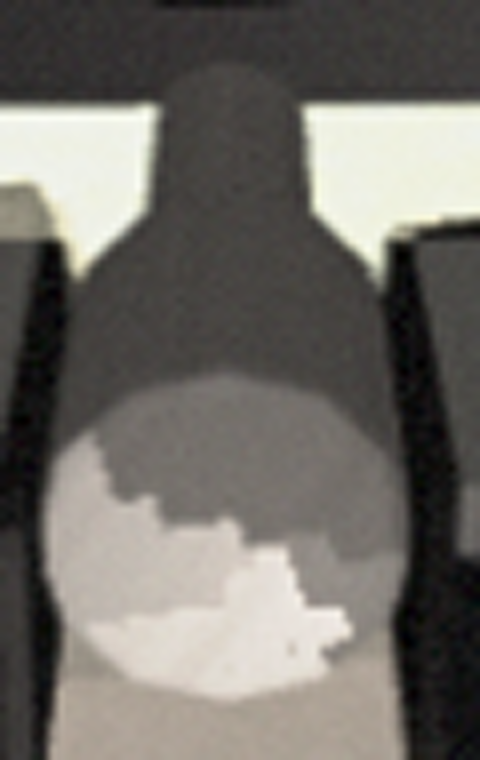

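```bash
python3 - <<'E'
from h import *
d=load('d12')
X=np.array([np.cos(YC),np.sin(YC),0])
for (U,V),s in (((236,358),-1),((380,368),1)):
    e,ax,t=blob(d,215+U/4,160+V/4,6); p=plane(d,*e,.055); print(e,ax,p,p-(CC+s*.054*X))
# refined carrier posts in d1 (empty carrier)
d=load('d1')
for (u,v),s in (((273.4,251.7),-1),((308.9,254.6),1)):
    e,ax,t=blob(d,u,v,6); p=plane(d,*e,.045); print(e,ax,p,p-(CC+s*.054*X))
Fc,_=frame(YC,0,1)
hf=CC+.054*X; rel(hf-Fc@[.001,0,0]+[0,0,.17],Fc)
E
```

```text
[273.60032654 249.45223379] [3.99512172 6.16322994] [ 0.45521917 -0.17831417  0.055     ] [0.00138516 0.00052524 0.055     ]
[309.55046511 251.82852983] [4.2954073  5.96668291] [ 0.55499156 -0.21907644  0.055     ] [0.00162557 0.00168415 0.055     ]
[273.2064805  251.65481853] [3.89808393 5.28479528] [ 0.45430343 -0.17803825  0.045     ] [0.00046942 0.00080116 0.045     ]
[308.78908682 254.69757605] [14.17191219 15.14081573] [ 0.55253716 -0.22107377  0.045     ] [-0.00082883 -0.00031318  0.045     ]
rel cm [ -6.21 -33.59   7.73] deg [ 3.75 32.83 12.88]
```

Emit:
{"op": "servo_tool", "data": {
  "plan": [
    [[0, -1, -3, 0, 0, 0], [-1, -5, -3, 0.6, 5, 2], [-2, -10, -1, 1.2, 10, 4], [-6.2, -33.6, 7.7, 3.8, 32.8, 12.9], [-6.2, -33.6, 7.7, 3.8, 32.8, 12.9], [-6.2, -33.6, 7.7, 3.8, 32.8, 12.9], [-6.2, -33.6, 7.7, 3.8, 32.8, 12.9], [-6.2, -33.6, 7.7, 3.8, 32.8, 12.9], [-6.2, -33.6, 7.7, 3.8, 32.8, 12.9], [-6.2, -33.6, 7.7, 3.8, 32.8, 12.9], [-6.2, -33.6, 7.7, 3.8, 32.8, 12.9], [-6.2, -33.6, 7.7, 3.8, 32.8, 12.9], [-6.2, -33.6, 7.7, 3.8, 32.8, 12.9], [-6.2, -33.6, 7.7, 3.8, 32.8, 12.9]]
  ]
}}

```text
time: 13.75
tool_pos: [0.5537, -0.2201, 0.1695]
tcp_rot: [-0.621, -3.079, 0.0]
wrist_force: [0.4, 0.6, -0.9]
width: 0.235
```

```bash
python3 - <<'E'
from h import *
w=grab('wrist','w15'); s=bot.read_state(); print(s['time'],s['tool_pos'],s['wrist_force'],s['width'],s['q'],abs(s['joint_vel']).max())
X=np.array([np.cos(YC),np.sin(YC),0]);Fc,_=frame(YC,0,1)
hf=CC+.054*X; rel(hf-Fc@[.001,0,0]+[0,0,.12],Fc)
print('hole',proj(w,hf+[0,0,.055])*1.5)
cv2.imwrite('pics/w15b.png',cv2.resize(w['color'][:,:,::-1],None,fx=1.5,fy=1.5,interpolation=cv2.INTER_CUBIC))
E
```

```text
13.8 [ 0.55390444 -0.21994356  0.16992257] [ 1.00403825  0.03807579 -1.45438992] 0.23428046218103388 [-4.19542041e-01  1.61653516e-01  1.84342166e+00 -4.45099226e-04
  1.13651632e+00 -1.59235565e+00] 0.008479581223674997
rel cm [-0.08 -0.09  4.99] deg [-0.02 -0.    0.05]
hole [[378.89569623 279.39271583]]
```

View pics/w15b.png

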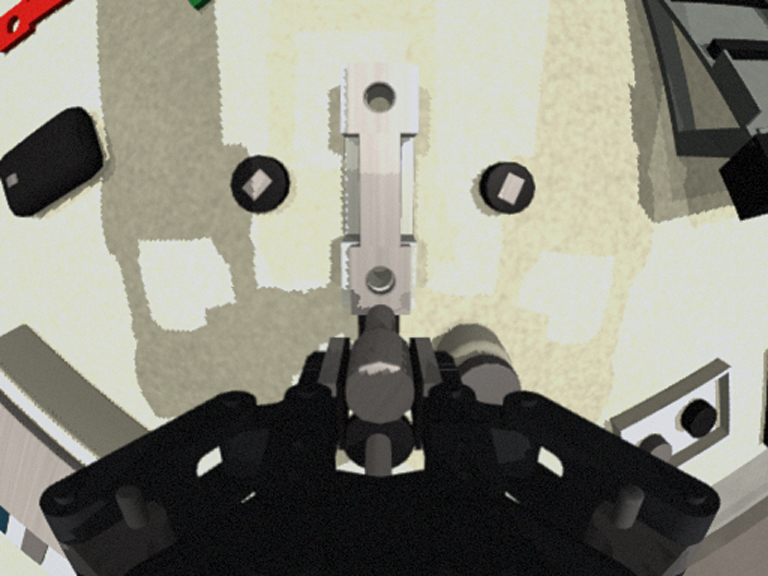

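```bash
python3 - <<'E'
from h import *
w=load('w15')
X=np.array([np.cos(YC),np.sin(YC),0]);
for u,v,s in ((380,278.5,1),(380,97,-1)):
    e,ax,t=blob(w,u/1.5-.2,v/1.5-.2,10); p=plane(w,*e,.055); print(e,ax,p,np.round((p-(CC+s*.054*X))*1e3,1))
E
```

```text
[253.33583355 186.67577362] [18.57083893 19.75782204] [ 0.55397304 -0.22030045  0.055     ] [ 0.6  0.5 55. ]
[252.75652409  63.85313129] [18.67438698 20.19076347] [ 0.45424485 -0.17891984  0.055     ] [ 0.4 -0.1 55. ]
```

```bash
python3 - <<'E'
from h import *
Fc,_=frame(YC,0,1); X=np.array([np.cos(YC),np.sin(YC),0]); hf=CC+.054*X
w=load('w3')
for u,v in ((573,164),): # jar top
    p=plane(w,u/1.5,v/1.5,.07); print('jar w3',p,Fc.T@(p-hf)*1e3)
    for du,dv in ((-28,0),(28,0),(0,-28),(0,28)): print(np.linalg.norm((plane(w,(u+du)/1.5,(v+dv)/1.5,.07)-p)))
d=load('d12'); p=plane(d,215+474/4,160+300/4,.07); print('side',p,Fc.T@(p-hf)*1e3)
E
```

```text
jar w3 [ 0.64172371 -0.18743342  0.07      ] [-68.49355617  65.0109205  -70.        ]
0.02423111889501699
0.02563824634431407
0.02227192065572262
0.02224790458381139
side [ 0.64443821 -0.18942237  0.07      ] [-71.76725414  64.23157827 -70.        ]
```

Emit:
{"op": "servo_tool", "data": {
  "plan": [
    [[-0.1, -0.1, 3, 0, 0, 0], [-0.1, -0.1, 4.5, 0, 0, 0], [-0.1, -0.1, 5, 0, 0, 0], [-0.1, -0.1, 5, 0, 0, 0], [-0.1, -0.1, 5, 0, 0, 0]]
  ]
}}

```text
time: 14.22
tool_pos: [0.5548, -0.2206, 0.1206]
tcp_rot: [0.619, 3.079, -0.001]
wrist_force: [0.6, 1.2, -1.2]
width: 0.233
```

```bash
python3 - <<'E'
from h import *
w=grab('wrist','w16'); s=bot.read_state(); print(s['time'],s['tool_pos'],s['wrist_force'],s['width'])
X=np.array([np.cos(YC),np.sin(YC),0]);Fc,_=frame(YC,0,1)
hf=CC+.054*X; rel(hf-Fc@[.001,0,0]+[0,0,.06],Fc)
crop(w,190,130,320,300,4,'w16b')
d=grab('side','d16'); crop(d,250,190,350,270,6,'d16b'); c=grab('scene','s16'); crop(c,110,150,230,240,6,'s16b')
E
```

```text
14.2667 [ 0.55540133 -0.22107551  0.121373  ] [-0.3854786   0.21206153 -0.92226553] 0.23489265707120804
rel cm [ 0.11 -0.05  6.14] deg [-0.03  0.13  0.1 ]
```

View pics/w16b.png

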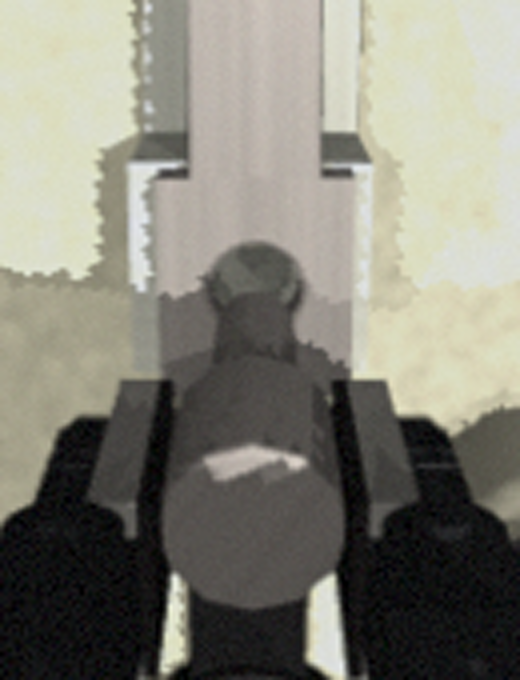

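View pics/d16b.png

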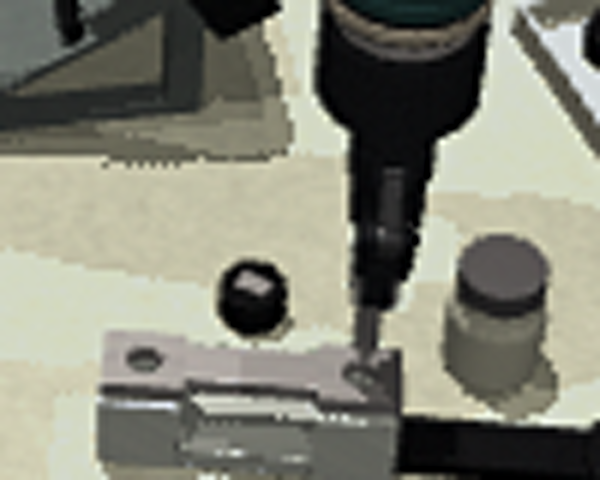

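View pics/s16b.png

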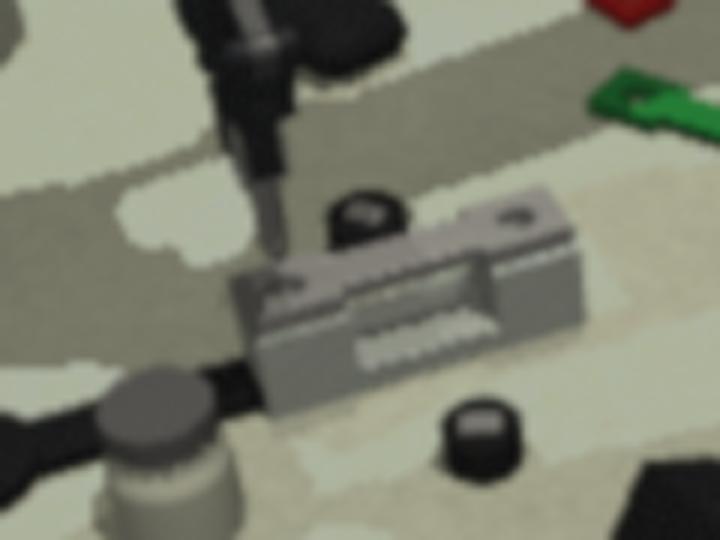

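Emit:
{"op": "servo_tool", "data": {
  "plan": [
    [[0.1, 0, 0.6, 0, 0, 0], [0.1, 0, 1.2, 0, 0, 0], [0.1, 0, 1.8, 0, 0, 0], [0.1, 0, 2.4, 0, 0, 0], [0.1, 0, 3.0, 0, 0, 0], [0.1, 0, 3.0, 0, 0, 0]]
  ]
}}

```text
time: 14.87
tool_pos: [0.5534, -0.2206, 0.0895]
tcp_rot: [-0.62, -3.079, 0.0]
wrist_force: [-1.1, 0.9, -0.9]
width: 0.238
```

Emit:
{"op": "servo_tool", "data": {
  "plan": [
    [[0, 0, 0.8, 0, 0, 0], [0, 0, 1.5, 0, 0, 0], [0, 0, 2.1, 0, 0, 0], [0, 0, 2.5, 0, 0, 0], [0, 0, 2.5, 0, 0, 0], [0, 0, 2.5, 0, 0, 0]]
  ]
}}

```text
time: 15.37
tool_pos: [0.5532, -0.2205, 0.0641]
tcp_rot: [-0.62, -3.078, 0.0]
wrist_force: [0.4, -0.6, -1.4]
width: 0.236
```

```bash
python3 - <<'E'
from h import *
w=grab('wrist','w17'); s=bot.read_state(); print(s['time'],s['tool_pos'],s['wrist_force'],s['torque'],s['width'])
crop(w,190,130,320,300,4,'w17b')
d=grab('side','d17'); crop(d,250,190,350,270,6,'d17b')
E
```

```text
15.4167 [ 0.55325313 -0.22058466  0.06442239] [ 0.39023677  0.06212263 -0.71377282] [ 0.01834159  0.01379857 -0.04630303] 0.2322849806801317
```

View pics/w17b.png

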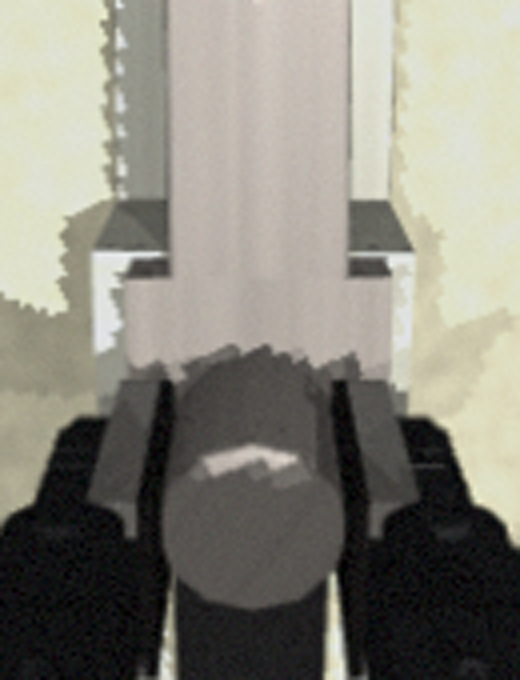

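View pics/d17b.png

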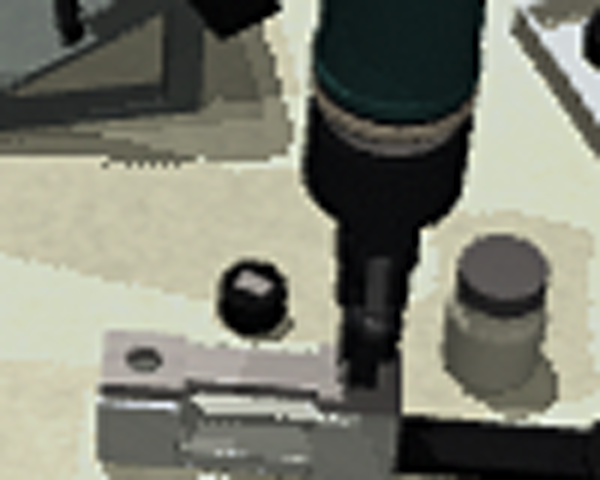

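Nearly seated with no side force. Going down the last few millimetres until contact.

Emit:
{"op": "servo_tool", "data": {
  "plan": [
    [[0, 0, 0.2, 0, 0, 0], [0, 0, 0.35, 0, 0, 0], [0, 0, 0.45, 0, 0, 0], [0, 0, 0.45, 0, 0, 0]]
  ]
}}

```text
time: 15.8
tool_pos: [0.5532, -0.2206, 0.0599]
tcp_rot: [-0.62, -3.079, 0.001]
wrist_force: [-0.4, -0.3, -2.2]
width: 0.237
```

Emit:
{"op": "servo_tool", "data": {
  "plan": [
    [[0, 0, 0.1, 0, 0, 0], [0, 0, 0.2, 0, 0, 0], [0, 0, 0.2, 0, 0, 0]]
  ]
}}

```text
time: 16.05
tool_pos: [0.5533, -0.2207, 0.0587]
tcp_rot: [-0.62, -3.079, 0.001]
wrist_force: [-1.8, 1.4, 3.7]
width: 0.237
```

Emit:
{"op": "servo_tool", "data": {
  "plan": [
    [[0, 0, 0, 0, 0, 0], [0, 0, 0, 0, 0, 0], [0, 0, 0, 0, 0, 0], [0, 0, 0, 0, 0, 0], [0, 0, -2, 0, 0, 0], [0, 0, -5, 0, 0, 0], [0, 0, -9, 0, 0, 0], [0, 0, -12, 0, 0, 0], [0, 0, -12, 0, 0, 0], [0, 0, -12, 0, 0, 0]]
  ],
  "claw": 3.8
}}

```text
time: 16.88
tool_pos: [0.5554, -0.2216, 0.1819]
tcp_rot: [0.619, 3.075, -0.003]
wrist_force: [-1.2, 0.1, -0.7]
width: 0.444
```

```bash
python3 - <<'E'
from h import *
w=grab('wrist','w18'); s=bot.read_state(); print(s['time'],s['tool_pos'],s['wrist_force'],s['torque'],s['width'])
d=grab('side','d18'); crop(d,250,190,350,270,5,'d18b');c=grab('scene','s18'); crop(c,110,150,230,240,4,'s18b')
crop(w,120,0,380,300,1.6,'w18b')
a=[cv2.imread(f'pics/{k}.png') for k in('w18b','d18b')]
o=np.zeros((480,416+500,3),np.uint8);o[:480,:416]=a[0][:480];o[:400,416:]=a[1];cv2.imwrite('pics/m18.png',cv2.resize(o,(800,419)))
F,n=frame(YR,np.radians(33),1); rel(PA+.06*n,F)
E
```

```text
16.9333 [ 0.55389615 -0.22085253  0.1795192 ] [ 0.40353384  1.04050781 -1.0453363 ] [0.02629759 0.00010207 0.04187379] 0.4437142513865686
rel cm [17.14 36.23 -1.2 ] deg [ -3.86 -33.06 -12.99]
```

View pics/m18.png

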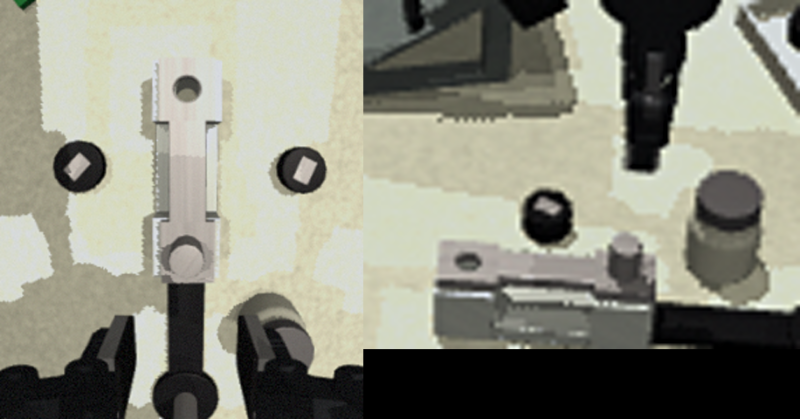

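Emit:
{"op": "servo_tool", "data": {
  "plan": [
    [[2, 4, -2, 0, 0, 0], [4, 8, -4, -0.8, -7, -2.5], [8, 18, -5, -1.6, -14, -5], [13, 28, -5, -2.4, -21, -8], [15, 32, -4, -3.2, -28, -11], [17.1, 36.2, -1.2, -3.9, -33, -13], [17.1, 36.2, -1.2, -3.9, -33, -13], [17.1, 36.2, -1.2, -3.9, -33, -13], [17.1, 36.2, -1.2, -3.9, -33, -13], [17.1, 36.2, -1.2, -3.9, -33, -13], [17.1, 36.2, -1.2, -3.9, -33, -13], [17.1, 36.2, -1.2, -3.9, -33, -13], [17.1, 36.2, -1.2, -3.9, -33, -13], [17.1, 36.2, -1.2, -3.9, -33, -13]]
  ]
}}

```text
time: 18.2
tool_pos: [0.5343, 0.1783, 0.1883]
tcp_rot: [0.212, 2.561, -0.063]
wrist_force: [0.9, 0.5, -0.7]
width: 0.442
```

```bash
python3 - <<'E'
from h import *
w=grab('wrist','w19'); s=bot.read_state(); print(s['time'],s['tool_pos'],s['wrist_force'],s['width'],s['q'],abs(s['joint_vel']).max())
F,n=frame(YR,np.radians(33),1)
rel(PA+.06*n,F); print(proj(w,[PA])*1.5)
cv2.imwrite('pics/w19b.png',cv2.resize(w['color'][:,:,::-1],None,fx=1.5,fy=1.5,interpolation=cv2.INTER_CUBIC))
E
```

```text
18.25 [0.53460316 0.17802302 0.18869371] [ 0.02237576 -0.66768066  0.78983898] 0.444747107035986 [ 0.47955932 -0.1749453   2.25107369 -0.55690243  0.66648572 -0.55163695] 0.01025491089775938
rel cm [-0.01  0.22 -0.08] deg [-0.06 -0.11 -0.1 ]
[[384.20414415 310.29597998]]
```

View pics/w19b.png

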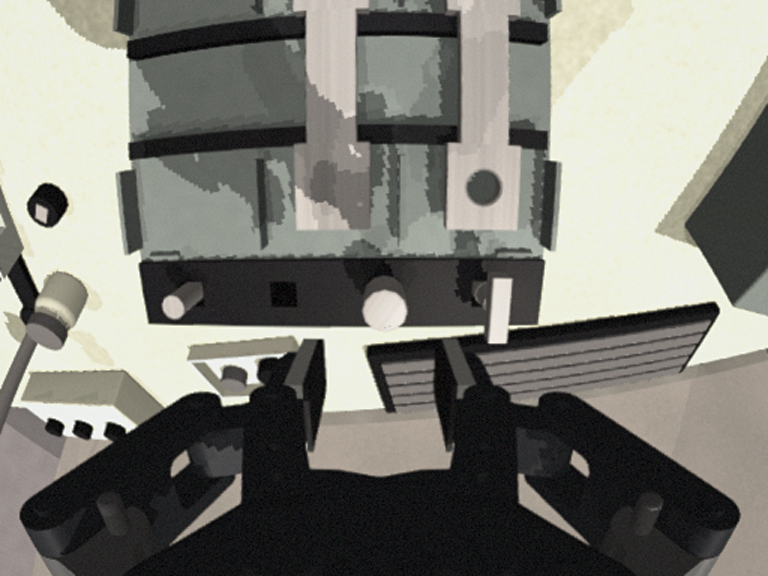

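Emit:
{"op": "servo_tool", "data": {
  "plan": [
    [[0, 0.2, 2.5, 0, 0, 0], [0, 0.2, 5, 0, 0, 0], [0, 0.2, 7, 0, 0, 0], [0, 0.2, 8.1, 0, 0, 0], [0, 0.2, 8.5, 0, 0, 0], [0, 0.2, 8.5, 0, 0, 0], [0, 0.2, 8.5, 0, 0, 0]]
  ]
}}

```text
time: 18.83
tool_pos: [0.5808, 0.1717, 0.1179]
tcp_rot: [0.215, 2.559, -0.063]
wrist_force: [0.4, -0.3, -0.3]
width: 0.445
```

```bash
python3 - <<'E'
from h import *
w=grab('wrist','w20'); s=bot.read_state(); print(s['time'],s['tool_pos'],s['wrist_force'],s['width'])
F,n=frame(YR,np.radians(33),1)
rel(PA-.026*n,F)
crop(w,130,120,380,320,3,'w20b')
E
```

```text
18.8833 [0.58094239 0.17217385 0.11846781] [0.0459033  0.25372483 0.08329101] 0.44239796502906176
rel cm [0.08 0.04 0.09] deg [-0.05 -0.04 -0.16]
```

View pics/w20b.png

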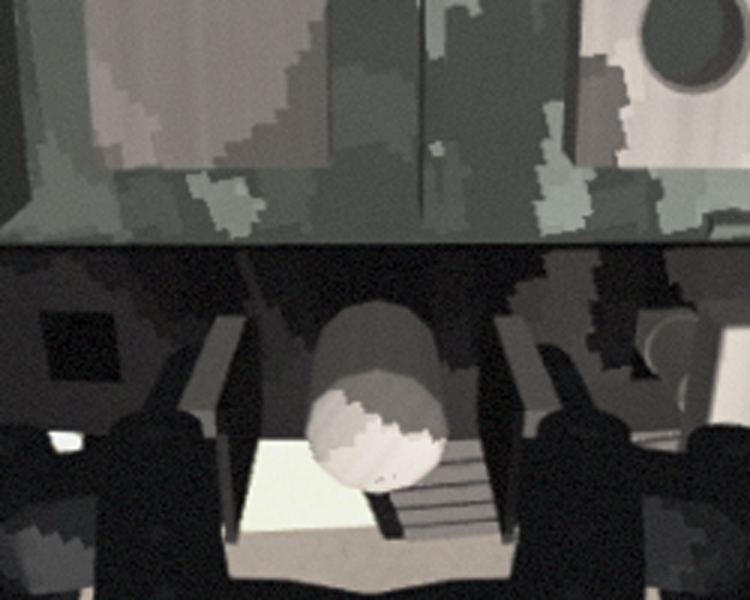

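Emit:
{"op": "servo_tool", "data": {
  "plan": [
    [[0.1, 0.05, 0.05, 0, 0, 0], [0.1, 0.05, 0.05, 0, 0, 0], [0.1, 0.05, 0.05, 0, 0, 0], [0.1, 0.05, 0.05, 0, 0, 0], [0.1, 0.05, 0.05, 0, 0, 0], [0.1, 0.05, 0.05, 0, 0, 0], [0.1, 0.05, 0.05, 0, 0, 0], [0.1, 0.05, 0.05, 0, 0, 0]]
  ],
  "claw": 0
}}

```text
time: 19.55
tool_pos: [0.5809, 0.1732, 0.119]
tcp_rot: [0.214, 2.557, -0.061]
wrist_force: [-4.1, -0.8, 6.6]
width: 0.24
```

Emit:
{"op": "servo_tool", "data": {
  "plan": [
    [[0, 0, -0.5, 0, 0, 0], [0, 0, -1.5, 0, 0, 0], [0, 0, -3, 0, 0, 0], [0, 0, -5, 0, 0, 0], [0, 0, -8, 0, 0, 0], [0, 0, -10, 0, 0, 0], [0, 0, -10, 0, 0, 0], [0, 0, -10, 0, 0, 0]]
  ]
}}

```text
time: 20.22
tool_pos: [0.527, 0.1829, 0.2043]
tcp_rot: [0.213, 2.555, -0.058]
wrist_force: [-0.6, 0.5, -1.3]
width: 0.238
```

```bash
python3 - <<'E'
from h import *
w=grab('wrist','w21'); s=bot.read_state(); print(s['time'],s['tool_pos'],s['wrist_force'],s['width'])
crop(w,130,120,380,320,3,'w21b')
X=np.array([np.cos(YC),np.sin(YC),0]);Fc,_=frame(YC,0,1)
hn=CC-.054*X+[.0004,0,0]; rel(hn-Fc@[.001,0,0]+[0,0,.17],Fc)
E
```

```text
20.2667 [0.52663483 0.18230429 0.20270165] [ 0.64622984  0.34832035 -1.59677423] 0.23551346596450348
rel cm [  2.65 -36.84   2.09] deg [ 3.96 32.91 12.93]
```

View pics/w21b.png

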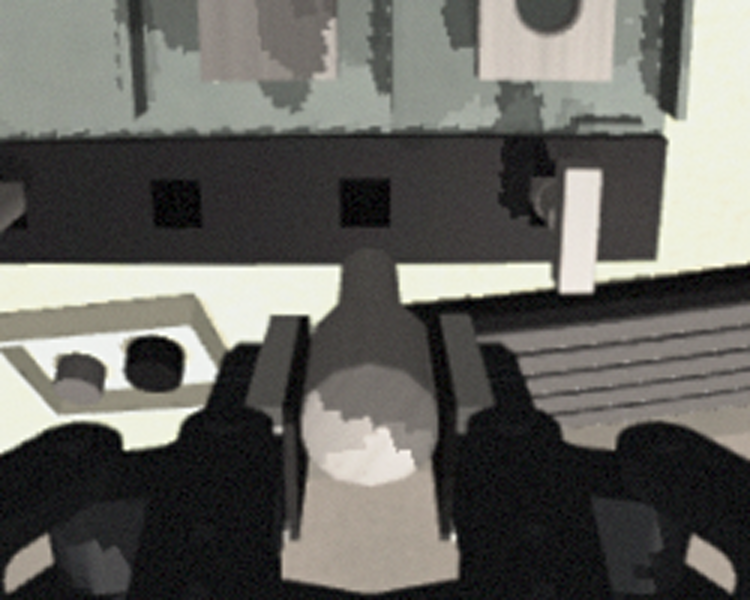

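Emit:
{"op": "servo_tool", "data": {
  "plan": [
    [[0, 0, -3, 0, 0, 0], [0, -3, -5, 0, 0, 0], [1, -9, -5, 0.8, 7, 2.5], [1.5, -16, -4, 1.6, 14, 5], [2.6, -24, -2, 2.4, 20, 8], [2.6, -36.8, 2.1, 4, 32.9, 12.9], [2.6, -36.8, 2.1, 4, 32.9, 12.9], [2.6, -36.8, 2.1, 4, 32.9, 12.9], [2.6, -36.8, 2.1, 4, 32.9, 12.9], [2.6, -36.8, 2.1, 4, 32.9, 12.9], [2.6, -36.8, 2.1, 4, 32.9, 12.9], [2.6, -36.8, 2.1, 4, 32.9, 12.9], [2.6, -36.8, 2.1, 4, 32.9, 12.9], [2.6, -36.8, 2.1, 4, 32.9, 12.9]]
  ]
}}

```text
time: 21.43
tool_pos: [0.4551, -0.1784, 0.169]
tcp_rot: [-0.622, -3.077, -0.0]
wrist_force: [0.2, 0.2, -1.1]
width: 0.235
```

```bash
python3 - <<'E'
from h import *
w=grab('wrist','w22'); s=bot.read_state(); print(s['time'],s['tool_pos'],s['wrist_force'],s['width'],s['q'],abs(s['joint_vel']).max())
X=np.array([np.cos(YC),np.sin(YC),0]);Fc,_=frame(YC,0,1)
hn=CC-.054*X+[.0004,0,0]; rel(hn-Fc@[.001,0,0]+[0,0,.06],Fc)
pr=proj(w,hn+[0,0,.055])[0]; print('hole',pr*1.5)
e,ax,t=blob(w,*pr,10); p=plane(w,*e,.055); print(e,ax,p,(p-hn)*1e3)
cv2.imwrite('pics/w22b.png',cv2.resize(w['color'][:,:,::-1],None,fx=1.5,fy=1.5,interpolation=cv2.INTER_CUBIC))
E
```

```text
21.4833 [ 0.45550498 -0.17800758  0.16952907] [ 0.37473282  0.1139808  -1.26225821] 0.23628609015345112 [-4.23175970e-01 -4.12292386e-02  2.05927409e+00 -4.73404202e-04
  1.12462668e+00 -1.59584279e+00] 0.016793469575526125
rel cm [-0.03 -0.12 10.95] deg [-0.02 -0.06  0.04]
hole [378.73106061 278.98639895]
[252.62149429 185.41234016] [17.92520332 18.88361931] [ 0.45379079 -0.17852293  0.055     ] [-0.44322051  0.31648306 55.        ]
```

View pics/w22b.png

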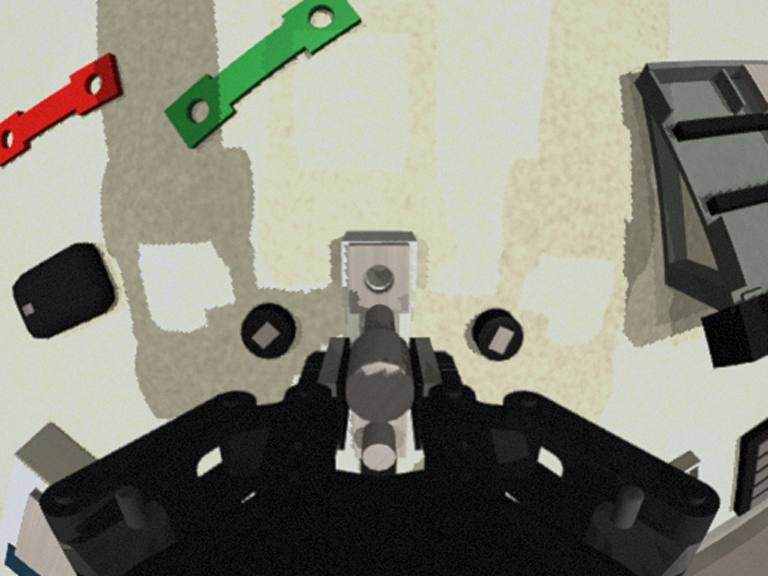

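Emit:
{"op": "servo_tool", "data": {
  "plan": [
    [[0, -0.1, 3, 0, 0, 0], [0, -0.1, 4.5, 0, 0, 0], [0, -0.1, 5, 0, 0, 0], [0, -0.1, 5, 0, 0, 0], [0, -0.1, 5, 0, 0, 0]]
  ]
}}

```text
time: 21.9
tool_pos: [0.4556, -0.1781, 0.1202]
tcp_rot: [-0.618, -3.08, 0.0]
wrist_force: [-0.2, -0.1, -1.3]
width: 0.238
```

```bash
python3 - <<'E'
from h import *
w=grab('wrist','w23'); s=bot.read_state(); print(s['time'],s['tool_pos'],s['wrist_force'],s['width'])
X=np.array([np.cos(YC),np.sin(YC),0]);Fc,_=frame(YC,0,1)
hn=CC-.054*X; rel(hn-Fc@[.001,0,0]+[0,0,.06],Fc)
crop(w,190,130,320,300,3.5,'w23b')
E
```

```text
21.95 [ 0.45616491 -0.17859358  0.12080923] [-0.08695601 -0.150072   -0.75486635] 0.24282302155995078
rel cm [ 0.11 -0.11  6.08] deg [-0.02  0.06  0.12]
```

View pics/w23b.png

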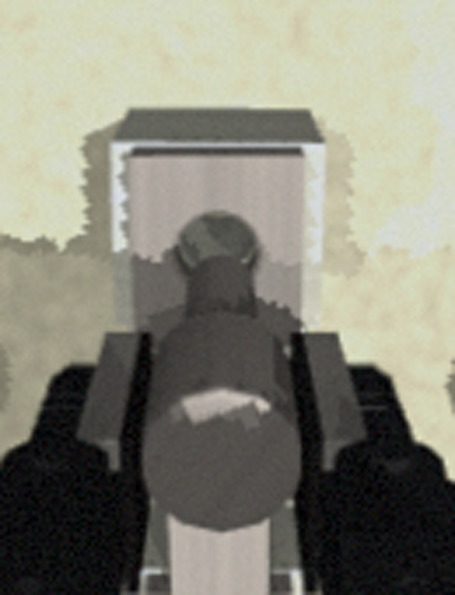

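Emit:
{"op": "servo_tool", "data": {
  "plan": [
    [[0.1, -0.1, 0.6, 0, 0, 0], [0.1, -0.1, 1.2, 0, 0, 0], [0.1, -0.1, 1.8, 0, 0, 0], [0.1, -0.1, 2.4, 0, 0, 0], [0.1, -0.1, 3.0, 0, 0, 0], [0.1, -0.1, 3.0, 0, 0, 0]]
  ]
}}

```text
time: 22.45
tool_pos: [0.4535, -0.1787, 0.089]
tcp_rot: [-0.619, -3.078, -0.0]
wrist_force: [1.2, -0.5, -1.7]
width: 0.233
```

Emit:
{"op": "servo_tool", "data": {
  "plan": [
    [[0, 0, 0.8, 0, 0, 0], [0, 0, 1.5, 0, 0, 0], [0, 0, 2.1, 0, 0, 0], [0, 0, 2.5, 0, 0, 0], [0, 0, 2.5, 0, 0, 0], [0, 0, 2.5, 0, 0, 0]]
  ]
}}

```text
time: 22.95
tool_pos: [0.4534, -0.1786, 0.0636]
tcp_rot: [-0.619, -3.077, -0.0]
wrist_force: [-0.2, 0.1, -1.4]
width: 0.236
```

Emit:
{"op": "servo_tool", "data": {
  "plan": [
    [[0, 0, 0.2, 0, 0, 0], [0, 0, 0.35, 0, 0, 0], [0, 0, 0.5, 0, 0, 0], [0, 0, 0.5, 0, 0, 0], [0, 0, 0.5, 0, 0, 0]]
  ]
}}

```text
time: 23.37
tool_pos: [0.4535, -0.1786, 0.059]
tcp_rot: [-0.619, -3.077, -0.0]
wrist_force: [-0.1, -0.3, 2.4]
width: 0.24
```

Contact again at the same height (59 mm); release and rise.

Emit:
{"op": "servo_tool", "data": {
  "plan": [
    [[0, 0, 0.05, 0, 0, 0], [0, 0, 0.05, 0, 0, 0], [0, 0, 0.05, 0, 0, 0], [0, 0, 0.05, 0, 0, 0], [0, 0, 0.05, 0, 0, 0], [0, 0, -2, 0, 0, 0], [0, 0, -5, 0, 0, 0], [0, 0, -9, 0, 0, 0], [0, 0, -13, 0, 0, 0], [0, 0, -15, 0, 0, 0], [0, 0, -15, 0, 0, 0]]
  ],
  "claw": 4
}}

```text
time: 24.28
tool_pos: [0.4576, -0.1805, 0.2158]
tcp_rot: [0.617, 3.071, -0.004]
wrist_force: [0.8, -0.9, 1.0]
width: 0.469
```

Emit:
{"op": "servo_tool", "data": {
  "plan": [
    [[4, 12, -3, 0, 0, 0], [4, 12, -3, 0, 0, 0], [4, 12, -3, 0, 0, 0], [4, 12, -3, 0, 0, 0], [4, 12, -3, 0, 0, 0], [4, 12, -3, 0, 0, 0]]
  ]
}}

```text
time: 24.78
tool_pos: [0.4664, -0.0542, 0.2444]
tcp_rot: [0.615, 3.073, -0.005]
wrist_force: [-0.6, 0.4, -0.6]
width: 0.473
```

```bash
python3 - <<'E'
from h import *
w=grab('wrist','w24'); s=bot.read_state(); print(s['time'],s['tool_pos'],s['wrist_force'],s['torque'],s['width'])
d=grab('side','d24'); crop(d,250,210,350,285,8,'d24b');c=grab('scene','s24'); crop(c,110,150,230,240,6,'s24b')
cv2.imwrite('pics/w24b.png',cv2.resize(w['color'][:,:,::-1],None,fx=1.5,fy=1.5,interpolation=cv2.INTER_CUBIC))
X=np.array([np.cos(YC),np.sin(YC),0])
for n,k in(('d',d),('s',c)):
  for sg in(-1,1):
    print(n,sg,'head top proj if seated',proj(k,CC+sg*.054*X+[0,0,.085]),'underside',proj(k,CC+sg*.054*X+[0,0,.055]))
E
```

```text
24.8333 [ 0.46620588 -0.05480586  0.24414568] [ 0.03232704  0.59662576 -0.41292461] [-0.03637445 -0.04651109  0.00071528] 0.4709302606270857
d -1 head top proj if seated [[273.45228295 242.95015034]] underside [[273.22021021 249.68079303]]
d 1 head top proj if seated [[310.01881554 245.6257872 ]] underside [[309.25620589 252.35832959]]
s -1 head top proj if seated [[195.20286059 176.70317156]] underside [[196.12517372 185.4613518 ]]
s 1 head top proj if seated [[155.84707844 187.80853436]] underside [[157.57083052 196.70507648]]
```

View pics/d24b.png

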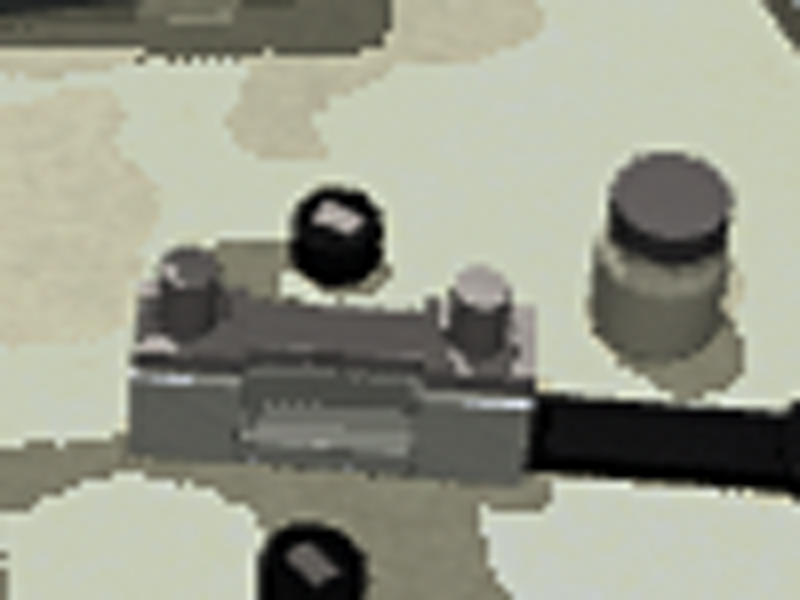

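View pics/s24b.png

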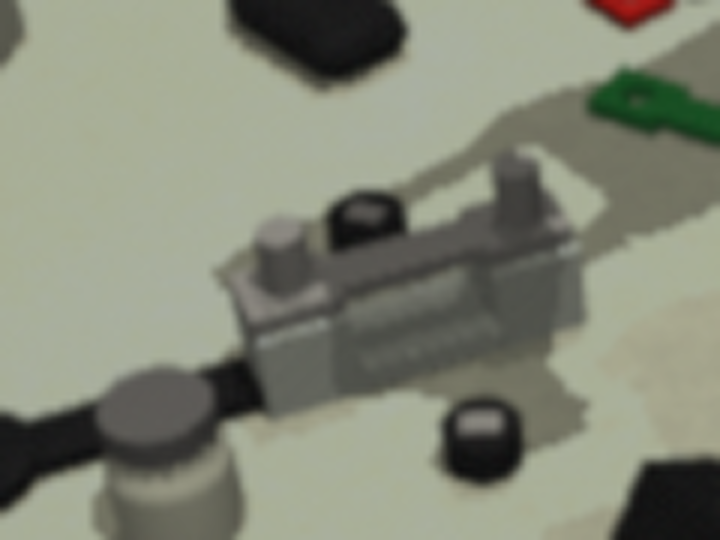

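View pics/w24b.png

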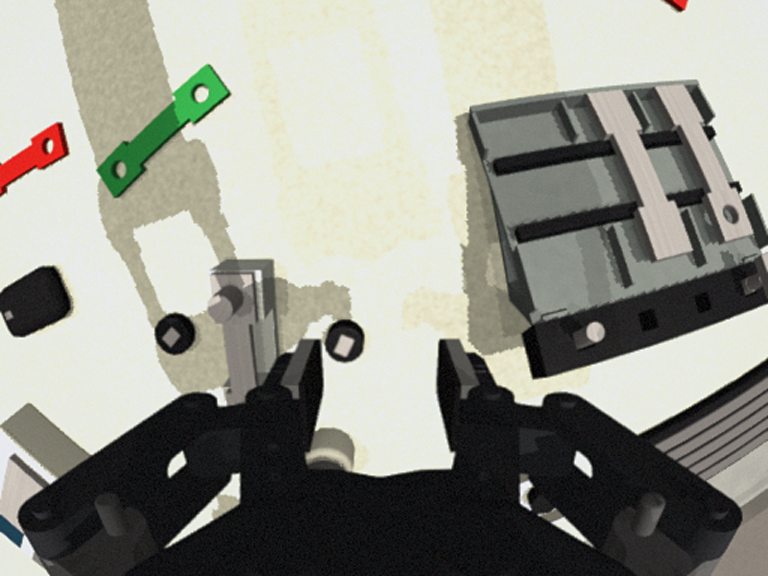

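```bash
python3 - <<'E'
from workcell import finish_job
print(finish_job())
E
```

```text
the job is handed in; nothing more can be done
None
```

The drilled bar now lies across the two carrier posts, hole over hole. A round-headed pin is pushed through each end, with both heads down on the bar. I handed the job in at about 25 s of robot time; `finish_job()` gives no verdict.

- **Pieces used:** the drilled bar came from the y = -75 mm lane. The pins came from the pockets at y = -28 mm (now in the far post) and y = +28 mm (now in the near post).
- **Placement:** the bar's holes measured within about 1 mm of the post axes before the pins went in. Both pins met no noticeable resistance until their heads touched the bar, with the tool at the same height each time (59 mm).
- **Last pictures:** in the side view both heads sit within about 1 pixel of where seated heads should be, and both stand upright in the side and scene views. The pucks, jar, blank bar, one-hole bar and plain rod look unmoved. The tee pin was mostly out of view in the last wrist picture; it was in its pocket when last seen clearly, just after I lifted the second pin.
- **Disagreements:** before the pins went in, the side camera put the bar holes up to about 2.3 mm from the carrier position I was using, and I worked from the wrist camera. No check failed.

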